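Lock up a page of type with a push-to-engage lever

TASK

Lock up the page of type on the sloping stand: tighten the lock-up bar (clockwise) with its clamping lever until the bar is fully home against the type, then let go so that the lever springs up off its teeth. The lever spins idly unless it is held pushed down on its hub while you turn it, and it has too little room for one sweep: let it rise, swing it back, push it down and turn again. Do not lean on the type, and leave the other things where they are.

Things in the scene. Friction and masses are not known exactly. Their poses are not given: they have to be found in the camera images.
- stand: Fixed wooden make-up stand on the table, footprint 310 x 310 mm. Its steel bed slopes at 30 degrees, rising away from the robot from 35 to 165 mm above the table, then a flat ledge at 165 mm. On two posts over the ledge's front edge is a lamp bar (stand x 70 to 94 mm, 310 mm long, 275 to 293 mm up). Origin: centre of the underside, on the table; x to the high side, y left, z up.
- bed: The stand's sloping steel bed, 260 mm up the slope x 300 mm. Origin: middle of its low edge, on its surface; x up the slope, y left, z square out of it (30 degrees off vertical, leaning to the low side). Rims 32 mm high along both sides. The lever's upper positions lie below and before the lamp bar: an upright gripper there would hit the lamp, one square to the bed passes before it.
- page: Page of set metal type, 90 mm up the slope x 240 mm, 24 mm high, with pale wooden furniture 16 mm high round it, fixed in the lower half of the bed. Its upper edge is 125 mm up the slope from the low edge. Origin and axes as the bed's.
- hub (a point): Point on the turning axis of the clamping lever, 62 mm out from the bed surface (level with grip while the lever is up), 175 mm up the slope, in the right-hand (-y) corner, 47 mm from the side rim. z: the turning axis, square out of the bed; x up the slope; y left along the bar. The hub is 49 mm in diameter, its top 48 mm out from the bed.
- grip (a point): Where to grip the black round upright knob at the end of the lever: on its axis, 18 mm below its top. The knob is 24 mm in diameter, square to the bed, 70 mm from the turning axis, and with the lever up spans 35 to 80 mm out from the bed. Below it the grey arm, 14 mm wide, lies 27 to 38 mm out from the bed. z: along the knob, outwards; x: from the hub outwards along the arm.
- lever (a joint): Swing of the lever, rad. 0: arm points left (+y of the bed), along the bar; 1.57: straight up the slope; 2.09: end of its room, knob at the right-hand rim. Grows clockwise seen from above the bed, the tightening way. Swings lightly (0.02 N m) and stays where left.
- press (a joint): How far the lever is pushed down along the hub axis, m. 0: sprung up, teeth clear, lever idle. Its teeth (12 round the hub, 30 degrees apart) touch from 0.0015 and mesh fully at 0.0054 to 0.006; tip to tip they stay near 0.0015 until turned a little. Spring 3.5 N at the top, 6 N when meshed; 10 to 15 N of push keeps them meshed. Meshed, the cam turns with the lever, either way.
- cam (a joint): Turn of the toothed collar and scroll cam under the lever, rad; grows clockwise; starts between 0 and 0.35; 2.6: end, bar against the type. Needs about 0.16 N m (2.5 N at the knob) and stays where it is left.
- bar (a joint): Advance of the aluminium lock-up bar (16 x 276 mm, 30 mm high) down the slope, m. 0: slack, 12 mm clear of the type; 0.012: fully home against it. Driven by the cam, 4.6 mm per rad; self-locking: pushing on the bar itself does not move it.
- gauge: Bystander: small steel type-height gauge, 30 x 60 x 35 mm, loose on the stand's ledge behind the lamp.
- planer: Bystander: wooden planer block 140 x 90 x 38 mm, loose on the table left of the stand.
- stick: Bystander: steel composing stick 210 x 55 x 24 mm, loose on the table right of the stand.
- tweezers: Bystander: steel tweezers 160 mm long, loose on the table right of the composing stick.
- sort_tray: Bystander: grey open tray of loose type, 190 x 140 x 45 mm, on the table at the right.
- mallet: Bystander: wooden mallet, head 60 x 110 x 70 mm, lying on the table at the left.
- ink_tin: Bystander: ink tin with a white lid, 84 mm in diameter, 55 mm high, on the table at the right.
- brayer: Bystander: hand ink roller, 150 mm long, lying on the table at the left.

How it is judged:
By the outcome, as a careful person would: the job done as asked, in the order asked, and still so for the second after the job is handed in, with the robot touching nothing.
It also fails if it takes over 61 s, if anything falls off the work surface, if the arm or the gripper's body presses on something with over 40 N, if the wrist force passes 120 N, or if a joint passes its speed limit or range.

ROBOT

A 6-joint arm with a two-finger parallel gripper is mounted at the origin on the work surface. World frame = base frame: x ahead of the robot, y to its left, z up, the work surface at z = 0. Lengths are in m, angles in rad, forces in N, time in s.
With the tool pointing down it reaches from about 0.35 to 0.725 m from the base axis. Payload 6 kg.
Tool frame: the origin (TCP) lies at the very end of the fingers, on their centre line; the grasp point (between the pads) lies ctrl.tcp_to_grasp behind it (ctrl.tcp_to_grasp is the distance from the TCP to the grasp point, in m); x points along the fingers, y is the direction in which the jaws open and shut, and the axes are right-handed (so a half turn about x gives the same grasp; the last joint's range is limited). The gripper opens to 85 mm and grips with 20 to 120 N. Pads are 22 mm wide; open, the fingers measure 114 mm over their backs; the gripper's body (76 mm by 85 mm) begins 54 mm behind the grasp point. The pads swing forward as they close: fully open they stand 13 mm farther back than shut.
Start: joints at [1.627, 0.04, 0.085, 0, -1.615, -0.334], TCP at [0.165, 0.577, 0.231] pointing down, gripper open.
Joint ranges: [-2.56, 2.56], [-1.29, 2.01], [-1.08, 1.49], [-3.29, 1.98], [-2.81, -0.18], [-2.99, 2.99]. Speed limits (rad/s): [2.57, 2.57, 3.01, 3.14, 3.14, 3.14].

INTERFACE

Orientations are given as a unit quaternion [w, x, y, z].
In Python, from station import ctrl gives the robot as it stands.
- The arm moves only by the tool carry_out, never from a script. Its argument "series" is a list that holds one entry, the list of rows, each a list of 4 numbers: the shift along the tool's x, y, z each as a share of 0.3 m, from -1 to 1, then the turn about the tool's x as a share of 45 degrees, from -1 to 1. A call has 1 to 10 rows; each row is the pose to reach, as a shift and turn from the pose commanded when the call began, along the tool's axes at that moment; what a row does not reach only later rows make up. A row lasts 1/12 s, in which the tool goes at most 41.7 mm and 7.16 degrees, less where a joint would pass 70% of its speed; a pose out of reach is approached as far as the arm can. A call with a number of a shift or a turn outside -1 to 1 is refused whole. A call with a gripper value outside its range is refused whole. "hand" is the opening in per cent of the stroke, from 0 (shut) to 100 (fully open), set as the call begins (left out, the last holds). The fingers move at their own pace and stop on an object; "grip_force" is the grip in N (left out, the last holds). Time passes only in rows, so rows that repeat a pose let the fingers close. It gives the time, the measured TCP pose, the force and the opening at its end, in the units of the state.
- ctrl.read_state(): the state, without advancing time (a new reading comes with each control period).
- ctrl.read_camera(name): name is "scene" or "top" or "wrist"; returns the picture (420x560x3 uint8, red, green, blue); there is no depth.
- ctrl.camera_info(name): a dict with "fx", "fy", "cx", "cy" (pixels), "R" (3x3) and "t" (3): a world point X has camera coordinates R X + t. Camera axes: x right, y down, z forward; pixel columns grow to the right and rows downward; lengths in m; the calibration is good to about 2 mm. A picture is of the moment at which its call begins: read the wrist's pose just before it. camera_info takes no time and is no camera call; for the wrist camera it gives the pose at the moment of the call.
- ctrl.finish_job(): hands the job in, once; it reports no verdict.
Trained networks look in the newest picture that a camera, given by its name, has taken for a name from the list of things; names that differ only in an ending like _2 or _b are one class to them, and where a whole thing is asked for, a point or a joint stands for the part that bears it (a point fixed in the world has none). Each returns a list of dicts, best first, with "conf" (0 to 1); they miss things now and then, are a little off and sometimes report something else, mostly with a low value. They report only what shows in the picture. A call takes as long as a camera call.
- ctrl.find_in(name, camera): "point" ([column, row] in pixels, amid what is visible of it).
- ctrl.silhouettes(name, camera): "region" (420x560 bool, what is visible of it) and "point" ([column, row] in pixels, amid what is visible of it).
The state is a dict: "clock": time; "joint_positions": joint angles; "joint_velocities": joint speeds; "joint_torque": joint torques, N m; "ee_pos": TCP position; "ee_rot": TCP orientation; "wrist_force": force on the tool from outside, world axes, zero at the start; "wrist_torque": the same for the moment, N m; "finger_gap": finger opening in m.
Only numpy, scipy, OpenCV 4.12 (cv2) and the standard library are available. Lean on these libraries where they do the work, as an engineer would, in place of code of your own. Each camera call takes 0.05 s, during which the arm holds its last target.

## Working session

There is one attempt and no reset: what is moved stays moved. The work goes in short steps, Python scripts to look and compute and a tool call to move; the robot and the scene stay as the last step left them, time stands still between calls to the robot, and variables do not carry over. Pictures are saved under pics/ and viewed, and the job is handed in when it is done.

Besides the shell and the picture viewer there is one more tool, called after "Call:" in YAML: its name, and indented under it one key for each argument. carry_out: Moves the arm, as the interface text tells. Shift numbers are shares of 0.3 m and turn numbers shares of 45 degrees, none past 1 either way. Its arguments: {"type":"object","properties":{"series":{"type":"array"},"hand":{"type":"number"},"grip_force":{"type":"number"}},"required":["series"]}

```bash
mkdir -p pics; ls
python3 - <<'E'
from station import ctrl
import cv2, numpy as np
s=ctrl.read_state(); print({k:np.round(v,3).tolist() for k,v in s.items()}, ctrl.tcp_to_grasp)
for n in ["scene","top"]:
    im=ctrl.read_camera(n); cv2.imwrite(f"pics/{n}0.png",im[:,:,::-1])
    ci=ctrl.camera_info(n); print(n,{k:np.round(v,4).tolist() for k,v in ci.items()})
    for t in ["stand","bed","page","hub","grip","lever","bar","gauge"]:
        r=ctrl.find_in(t,n); print(t,[(np.round(d["point"],1).tolist(),round(float(d["conf"]),2)) for d in r[:2]])
E
```

```text
pics
{'clock': 0.0, 'joint_positions': [1.627, 0.041, 0.084, -0.0, -1.615, -0.334], 'joint_velocities': [0.001, -0.001, -0.002, 0.0, 0.0, -0.001], 'joint_torque': [0.001, -36.821, 34.742, 6.933, -0.005, -0.0], 'ee_pos': [0.164, 0.577, 0.23], 'ee_rot': [0.097, -0.7, 0.099, 0.7], 'wrist_force': [-0.026, 0.078, -0.235], 'wrist_torque': [0.028, -0.053, -0.026], 'finger_gap': 0.085} 0.0187
scene {'fx': 416.4587, 'fy': 416.4587, 'cx': 274.0705, 'cy': 214.1753, 'R': [[0.677, 0.736, 0.0019], [0.6158, -0.5651, -0.549], [-0.403, 0.3729, -0.8358]], 't': [-0.3528, -0.281, 1.6071]}
stand [([297.0, 205.6], 0.62)]
bed [([285.9, 189.9], 0.81)]
page [([273.0, 180.9], 0.93)]
hub [([285.4, 190.8], 0.68)]
grip [([268.6, 195.5], 0.59)]
lever [([243.0, 250.1], 0.54)]
bar [([297.9, 179.3], 0.82)]
gauge [([339.5, 195.5], 0.59), ([209.6, 254.0], 0.17)]
top {'fx': 446.5969, 'fy': 446.5969, 'cx': 282.1684, 'cy': 211.5846, 'R': [[0.028, -0.9996, 0.0104], [-0.9869, -0.0293, -0.1586], [0.1588, -0.0058, -0.9873]], 't': [-0.0057, 0.5296, 1.3519]}
stand [([260.7, 210.6], 0.8), ([287.9, 209.5], 0.19)]
bed [([255.7, 220.7], 0.71)]
page [([253.0, 242.7], 0.9)]
hub [([261.5, 221.1], 0.71)]
grip [([288.9, 208.4], 0.72)]
lever [([290.5, 210.1], 0.86)]
bar [([252.5, 218.7], 0.84), ([185.0, 222.2], 0.47)]
gauge [([238.1, 154.3], 0.62)]
```

View pics/scene0.png

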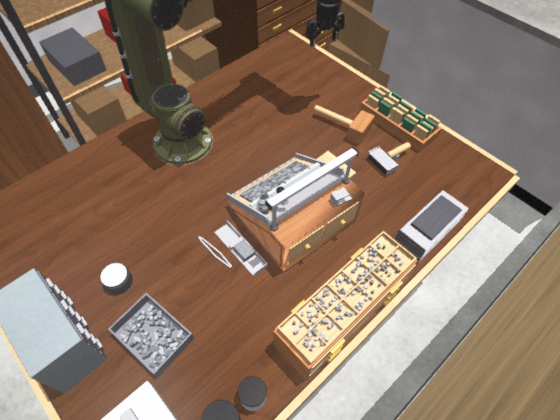

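View pics/top0.png

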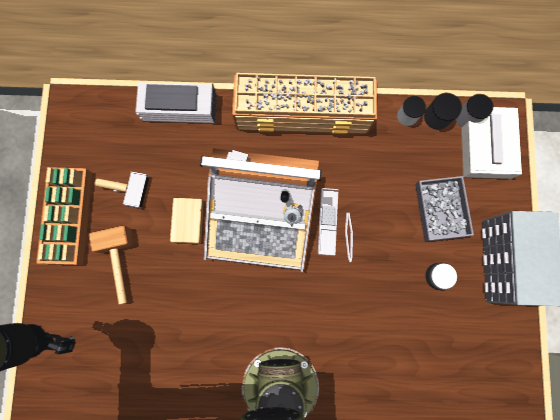

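Run:
```python
import cv2
a=cv2.imread('pics/top0.png')[140:285,190:345]
cv2.imwrite('pics/top0z.png',cv2.resize(a,None,fx=4.0,fy=4.0,interpolation=cv2.INTER_CUBIC))
a=cv2.imread('pics/scene0.png')[140:275,215:375]
cv2.imwrite('pics/scene0z.png',cv2.resize(a,None,fx=4,fy=4,interpolation=cv2.INTER_CUBIC))
```

```text
(no output)
```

View pics/top0z.png

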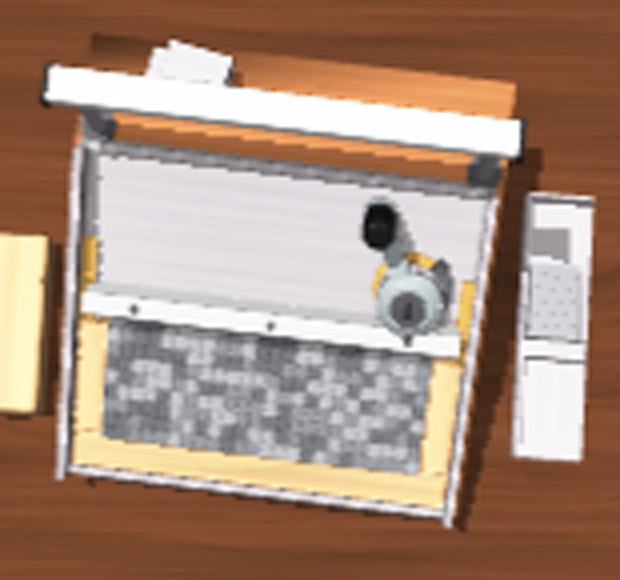

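View pics/scene0z.png

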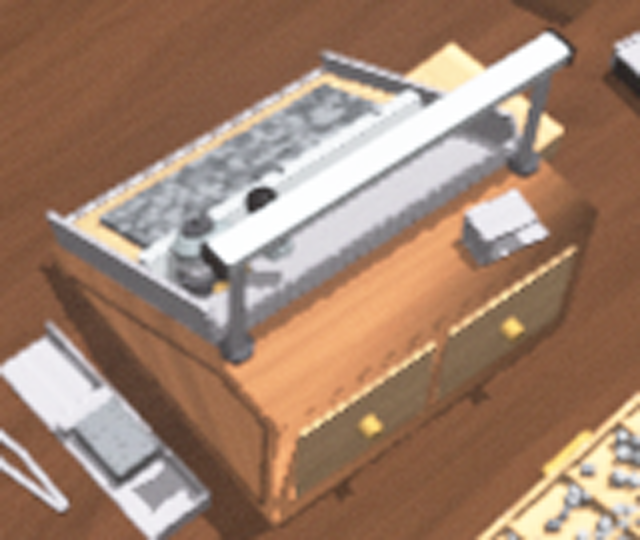

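```bash
cat > h.py <<'E'
from station import ctrl
import numpy as np, cv2
from scipy.optimize import least_squares
from scipy.spatial.transform import Rotation as Ro
c3,s3=np.cos(np.pi/6),np.sin(np.pi/6)
B=np.array([[c3,0,-s3],[0,1,0],[s3,0,c3]])
def bed2st(p): return np.array([-.155,0,.035])+B@np.asarray(p)
def st2w(p,q): c,s=np.cos(q[2]),np.sin(q[2]); return np.array([q[0]+c*p[0]-s*p[1],q[1]+s*p[0]+c*p[1],p[2]])
def proj(ci,X):
    v=np.asarray(ci["R"])@X+np.asarray(ci["t"]); return np.array([ci["fx"]*v[0]/v[2]+ci["cx"],ci["fy"]*v[1]/v[2]+ci["cy"]])
HUB=(.175,-.150+.047,.062)
def grip(th,z=.062): return np.array([.175+.07*np.sin(th),HUB[1]+.07*np.cos(th),z])
E
python3 - <<'E'
from h import *
T=ctrl.camera_info("top");S=ctrl.camera_info("scene")
zt=lambda u,v:np.array([190+u/4-.4,140+v/4-.4]); zs=lambda u,v:np.array([215+u/4-.4,140+v/4-.4])
pts=[("lampFL",T,(.094,.155,.293),zt(48,62)),("lampFR",T,(.094,-.155,.293),zt(523,122)),
("ledgeL",T,(.155,.155,.165),zt(93,35)),("ledgeR",T,(.155,-.155,.165),zt(515,82)),
("rimL",T,bed2st((0,.152,.032)),zt(60,478)),("rimR",T,bed2st((0,-.152,.032)),zt(450,525)),
("hub",T,bed2st((.175,-.103,.048)),zt(409,310)),
("rr",S,(.155,-.155,.165),zs(275,425)),("rrb",S,(.155,-.155,0),zs(275,523)),("rl",S,(.155,.155,.165),zs(595,210)),
("lampL",S,(.094,-.155,.293),zs(228,266)),("lampR",S,(.094,.155,.293),zs(575,50)),("rimRs",S,bed2st((0,-.152,.032)),zs(52,213)),("rimLs",S,bed2st((0,.152,.032)),zs(325,53))]
f=lambda q:np.concatenate([proj(c,st2w(np.array(p),q))-u for n,c,p,u in pts])
r=least_squares(f,[.5,0,0],loss="soft_l1"); q=r.x; print(q)
e=f(q).reshape(-1,2)
for (n,*_),x in zip(pts,e): print(n,np.round(x,1))
for nm,c,u in (("T",T,zt(380,225)),("S",S,zs(261,198))):
    for th in np.arange(0,2.2,.15):
        print(nm,round(th,2),np.round(proj(c,st2w(bed2st(grip(th,.06)),q))-u,1))
np.save("q.npy",q)
E
```

```text
[ 0.52491453  0.07801561 -0.09625958]
lampFL [ 0.6 -0.6]
lampFR [ 0.1 -0.9]
ledgeL [-0.1 -1.4]
ledgeR [ 0.3 -0.1]
rimL [-2.1  1.5]
rimR [0.4 2.4]
hub [1.4 2.5]
rr [1.5 0.1]
rrb [0.3 1.1]
rl [1.7 0.1]
lampL [ 0.  -0.3]
lampR [ 0.  -0.2]
rimRs [-2.5 -0.7]
rimLs [-0.  -1.8]
T 0.0 [-16.2  22.3]
T 0.15 [-15.5  18.9]
T 0.3 [-14.3  15.6]
T 0.45 [-12.6  12.5]
T 0.6 [-10.4   9.7]
T 0.75 [-7.7  7.3]
T 0.9 [-4.7  5.2]
T 1.05 [-1.3  3.6]
T 1.2 [2.3 2.5]
T 1.35 [6.  1.9]
T 1.5 [9.8 1.8]
T 1.65 [13.6  2.3]
T 1.8 [17.2  3.3]
T 1.95 [20.7  4.9]
T 2.1 [23.9  6.8]
S 0.0 [-1.3 -8.5]
S 0.15 [ 0.3 -7.5]
S 0.3 [ 1.5 -6.4]
S 0.45 [ 2.3 -5. ]
S 0.6 [ 2.5 -3.4]
S 0.75 [ 2.2 -1.6]
S 0.9 [1.5 0.2]
S 1.05 [0.2 2.2]
S 1.2 [-1.5  4.1]
S 1.35 [-3.7  6.1]
S 1.5 [-6.3  8. ]
S 1.65 [-9.2  9.8]
S 1.8 [-12.4  11.4]
S 1.95 [-15.7  12.8]
S 2.1 [-19.2  14. ]
```

Run:
```python
from h import *
s=ctrl.read_state(); ci=ctrl.camera_info("wrist")
w,x,y,z=s["ee_rot"]; R=Ro.from_quat([x,y,z,w]).as_matrix()
C=-np.array(ci["R"]).T@np.array(ci["t"])
print("tool R",np.round(R,3)); print("cam in tool",np.round(R.T@(C-s["ee_pos"]),3)); print("cam axes in tool\n",np.round(R.T@np.array(ci["R"]).T,3)); print(ci["fx"],ci["cx"],ci["cy"],s["clock"])
# bed offset test
q=np.load("q.npy")
for th in (0,1.1,1.57): print(th,np.round(st2w(bed2st(grip(th)),q),4))
```

```text
tool R [[ 0.    -0.274 -0.962]
 [-0.    -0.962  0.274]
 [-1.     0.    -0.   ]]
cam in tool [-0.142 -0.    -0.069]
cam axes in tool
 [[ 0.001 -0.278  0.96 ]
 [ 1.     0.001 -0.   ]
 [-0.001  0.96   0.278]]
295.77801422012726 281.462806015461 211.57450964931186 0.9
0 [0.4875 0.0485 0.1762]
1.1 [0.5376 0.0052 0.2074]
1.57 [ 0.5411 -0.027   0.2112]
```

Call:
carry_out:
  series:
    - [[-0.57,0.6,-0.93,1],[-0.57,0.6,-0.93,1],[-0.57,0.6,-0.93,1],[-0.57,0.6,-0.93,1],[-0.57,0.6,-0.93,1],[-0.57,0.6,-0.93,1],[-0.57,0.6,-0.93,1],[-0.57,0.6,-0.93,1],[-0.57,0.6,-0.93,1],[-0.57,0.6,-0.93,1]]
  hand: 60

```text
clock: 1.73
ee_pos: [0.3869, 0.3232, 0.4076]
ee_rot: [-0.363, 0.609, -0.358, -0.607]
wrist_force: [-0.8, -0.3, 0.8]
finger_gap: 0.0512
```

```bash
cat >> h.py <<'E'
def pose():
    s=ctrl.read_state(); w,x,y,z=s["ee_rot"]; return s,np.array(s["ee_pos"]),Ro.from_quat([x,y,z,w]).as_matrix()
def shares(target,yaw_y=None):
    """target world TCP; yaw_y: wanted heading of tool y"""
    s,p,R=pose(); d=R.T@(np.asarray(target)-p)/.3
    t=0
    if yaw_y is not None:
        a=np.arctan2(R[1,1],R[0,1]); t=-((yaw_y-a+np.pi)%(2*np.pi)-np.pi)/(np.pi/4)
    print("clock",round(s["clock"],2),"pos",np.round(p,4),"F",np.round(s["wrist_force"],1),"share",np.round(d,3),"turn",round(t,3))
E
python3 - <<'E'
from h import *
shares([.43,.01,.40],np.pi/2-.096)
print(np.round(pose()[0]["joint_positions"],3))
E
```

```text
clock 1.73 pos [0.3869 0.3232 0.4076] F [-0.8 -0.3  0.8] share [ 0.021  0.376 -0.984] turn 2.761
[ 1.099 -0.128  0.25   0.003 -1.941 -0.596]
```

Call:
carry_out:
  series:
    - [[0.02,0.38,-0.98,1],[0.02,0.38,-0.98,1],[0.02,0.38,-0.98,1],[0.02,0.38,-0.98,1],[0.02,0.38,-0.98,1],[0.02,0.38,-0.98,1],[0.02,0.38,-0.98,1],[0.02,0.38,-0.98,1],[0.02,0.38,-0.98,1],[0.02,0.38,-0.98,1]]

```text
clock: 2.57
ee_pos: [0.4267, 0.0139, 0.3965]
ee_rot: [0.565, -0.425, 0.565, 0.425]
wrist_force: [-0.3, 0.3, 1.0]
finger_gap: 0.0514
```

Call:
carry_out:
  series:
    - [[0,0,0,0.88],[0,0,0,0.88],[0,0,0,0.88],[0,0,0,0.88],[0,0,0,0.88],[0,0,0,0.88],[0,0,0,0.88]]

```text
clock: 3.15
ee_pos: [0.4267, 0.0161, 0.3962]
ee_rot: [0.675, -0.209, 0.675, 0.209]
wrist_force: [1.0, 0.7, -0.6]
finger_gap: 0.0512
```

Call:
carry_out:
  series:
    - [[0,0,0,0.88],[0,0,0,0.88],[0,0,0,0.88],[0,0,0,0.88],[0,0,0,0.88],[0,0,0,0.88],[0,0,0,0.88],[0,0,0,0.88]]

```text
clock: 3.82
ee_pos: [0.4267, 0.0156, 0.3963]
ee_rot: [0.706, 0.03, 0.707, -0.03]
wrist_force: [0.7, 0.3, 0.1]
finger_gap: 0.051
```

Run:
```python
from h import *
shares([.43,.01,.40],np.pi/2-.096)
print(np.round(pose()[0]["joint_positions"],3))
ci=ctrl.camera_info("wrist"); im=ctrl.read_camera("wrist"); cv2.imwrite("pics/w1.png",im[:,:,::-1]); np.save("w1.npy",ci,allow_pickle=True)
for t in ["hub","grip","lever","bar","page"]:
        r=ctrl.find_in(t,"wrist"); print(t,[(np.round(d["point"],1).tolist(),round(float(d["conf"]),2)) for d in r[:2]])
```

```text
clock 3.82 pos [0.4267 0.0156 0.3963] F [0.7 0.3 0.1] share [-0.012 -0.018  0.012] turn 0.015
[ 0.515 -0.332  0.061 -0.    -1.964 -2.17 ]
hub [([326.0, 211.8], 0.6)]
grip [([271.0, 248.9], 0.97), ([28.2, 265.0], 0.27)]
lever [([268.0, 245.7], 0.88), ([454.2, 189.7], 0.64)]
bar [([333.9, 217.9], 0.81), ([328.7, 173.0], 0.3)]
page [([329.4, 169.5], 0.9)]
```

View pics/w1.png

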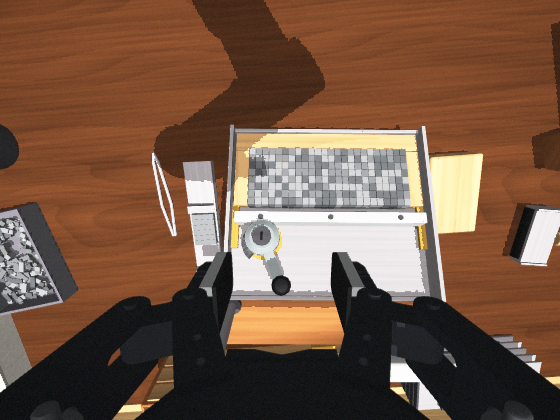

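Run:
```python
import cv2
a=cv2.imread('pics/w1.png')[115:310,215:450]
cv2.imwrite('pics/w1z.png',cv2.resize(a,None,fx=3.0,fy=3.0,interpolation=cv2.INTER_CUBIC))
```

```text
(no output)
```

View pics/w1z.png

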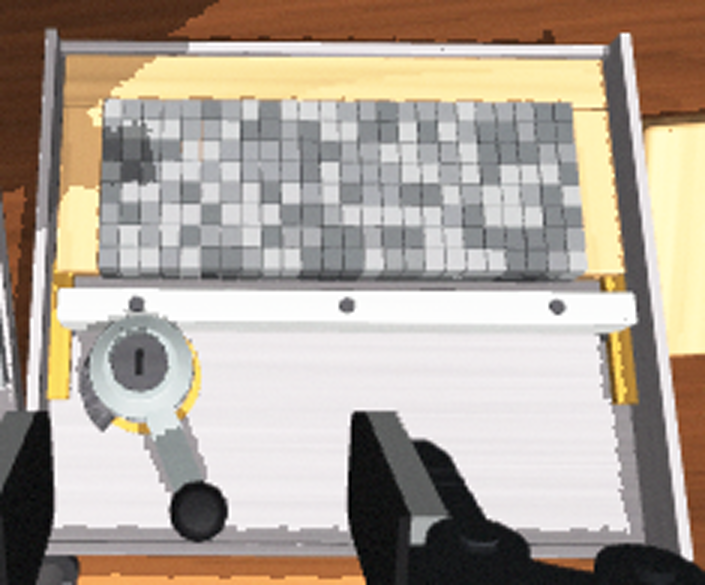

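Run:
```python
from h import *
ci=np.load("w1.npy",allow_pickle=True).item()
z=lambda u,v:np.array([215+u/3-.33,115+v/3-.33])
pts=[("p1",(.035,-.12,.024),z(103,100)),("p2",(.035,.12,.024),z(572,103)),("p3",(.125,.12,.024),z(586,277)),("p4",(.125,-.12,.024),z(99,277)),
("hubtop",(.175,-.103,.048),z(138,360))]
T=ctrl.camera_info("top")
f=lambda q:np.concatenate([proj(ci,st2w(bed2st(p),q))-u for n,p,u in pts])
r=least_squares(f,[.5,0,0]); q=r.x; print(q, np.load("q.npy"))
for (n,*_),x in zip(pts,f(q).reshape(-1,2)): print(n,np.round(x,1))
print("rim",[np.round(proj(ci,st2w(bed2st((0,y,.032)),q))-z(*u),1) for y,u in((-.15,(48,30)),(.15,(630,33)))])
for th in np.arange(.8,1.5,.1):
  print(th,np.round(proj(ci,st2w(bed2st(grip(th,.078)),q))-z(199,510),1))
np.save("q2.npy",q)
```

```text
[ 0.53207378  0.07877265 -0.08704507] [ 0.52491453  0.07801561 -0.09625958]
p1 [1.  0.9]
p2 [0.1 0.5]
p3 [ 1.3 -1.2]
p4 [ 0.6 -1.8]
hubtop [-2.8  1.8]
rim [array([0.1, 0.9]), array([0.1, 0.7])]
0.8 [ 14.3 -10.9]
0.9 [10. -7.]
1.0 [ 5.3 -3.6]
1.1 [ 0.2 -0.7]
1.2 [-5.1  1.8]
1.2999999999999998 [-10.6   3.7]
1.4 [-16.3   5. ]
```

Run:
```python
from h import *
ci=np.load("w1.npy",allow_pickle=True).item();T=ctrl.camera_info("top")
z=lambda u,v:np.array([215+u/3-.33,115+v/3-.33]); zt=lambda u,v:np.array([190+u/4-.4,140+v/4-.4])
# v: q(3), hubx,huby, th
def P(v):
  b=bed2st; L=[]
  def a(c,p,u,w=1): L.append((c,st2w(np.asarray(p),v[:3]),u,w))
  for p,u in [((.035,-.12,.024),z(103,100)),((.035,.12,.024),z(572,103)),((.125,.12,.024),z(586,277)),((.125,-.12,.024),z(99,277)),((0,-.15,.032),z(48,30)),((0,.15,.032),z(630,33))]: a(ci,b(p),u)
  h=np.array([v[3],v[4],0]); k=h+[.07*np.sin(v[5]),.07*np.cos(v[5]),0]
  a(ci,b(h+[0,0,.048]),z(138,360)); a(ci,b(k+[0,0,.080]),z(199,510))
  a(T,b(h+[0,0,.048]),zt(409,310),1); a(T,b(k+[0,0,.06]),zt(380,225),1)
  for p,u in [((.094,.155,.293),zt(48,62)),((.094,-.155,.293),zt(523,122)),((.155,-.155,.165),zt(515,82))]: a(T,p,u)
  return L
f=lambda v:np.concatenate([(proj(c,X)-u)*w for c,X,u,w in P(v)])
r=least_squares(f,[.53,.078,-.09,.175,-.1,1.1],loss="soft_l1"); v=r.x; print(np.round(v,4)); print(np.round(f(v).reshape(-1,2),1).tolist())
k=[v[3]+.07*np.sin(v[5]),v[4]+.07*np.cos(v[5]),.062]; print("grip",st2w(bed2st(k),v[:3]))
```

```text
[ 0.531   0.0777 -0.0902  0.1746 -0.098   1.1682]
[[0.6, -0.1], [-0.3, 0.0], [0.7, -1.6], [-0.0, -2.7], [-0.4, -0.1], [-0.2, 0.4], [0.1, 0.5], [-0.2, -0.2], [-0.1, 0.2], [-0.2, 0.3], [0.5, -2.5], [0.1, -3.6], [0.1, -2.4]]
grip [0.54546938 0.00553449 0.2081853 ]
```

Run:
```python
from h import *
np.save("v.npy",[.531,.0777,-.0902,.1746,-.098,1.1682])
shares([.54,.006,.25],np.pi/2-.0902)
```

```text
clock 4.12 pos [0.4267 0.0151 0.3963] F [ 0.1 -0.2  0.4] share [0.488 0.003 0.379] turn 0.003
```

Call:
carry_out:
  series:
    - [[0.2,0,0.36,0],[0.2,0,0.38,0],[0.2,0,0.38,0],[0.35,0,0.38,0],[0.49,0,0.38,0],[0.49,0,0.38,0],[0.49,0,0.38,0]]

```text
clock: 4.7
ee_pos: [0.5392, 0.0044, 0.2467]
ee_rot: [0.704, 0.031, 0.708, -0.032]
wrist_force: [0.0, 0.7, 2.0]
finger_gap: 0.0513
```

Run:
```python
from h import *
shares([.54,.006,.19],np.pi/2-.0902)
ci=ctrl.camera_info("wrist"); im=ctrl.read_camera("wrist"); cv2.imwrite("pics/w2.png",im[:,:,::-1]); np.save("w2.npy",ci,allow_pickle=True)
v=np.load("v.npy")
k=np.array([v[3]+.07*np.sin(v[5]),v[4]+.07*np.cos(v[5]),0])
print(np.round([proj(ci,st2w(bed2st(k+[0,0,zz]),v[:3])) for zz in (.062,.08)],1))
im=ctrl.read_camera("scene"); cv2.imwrite("pics/s2.png",cv2.resize(im[90:290,180:420,::-1],None,fx=3,fy=3))
```

```text
clock 4.7 pos [0.5392 0.0044 0.2467] F [0.  0.7 2. ] share [0.189 0.006 0.003] turn 0.002
[[283.2 249.8]
 [283.4 246.3]]
```

View pics/w2.png

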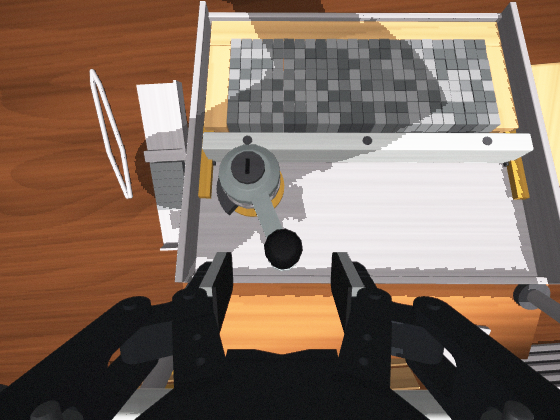

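View pics/s2.png

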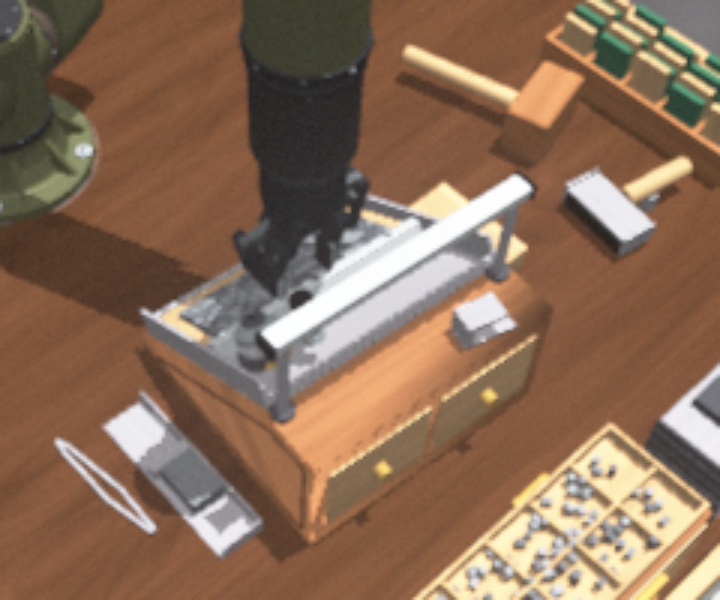

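Call:
carry_out:
  series:
    - [[0.1,0.005,0,0],[0.19,0.005,0,0],[0.19,0.005,0,0],[0.19,0.005,0,0]]

```text
clock: 5.13
ee_pos: [0.541, 0.0063, 0.1953]
ee_rot: [0.708, 0.031, 0.705, -0.031]
wrist_force: [-0.0, 0.2, 0.4]
finger_gap: 0.051
```

Call:
carry_out:
  series:
    - [[0,0,0,0],[0,0,0,0],[0,0,0,0],[0,0,0,0],[0,0,0,0],[0,0,0,0]]
  hand: 0
  grip_force: 30

```text
clock: 5.63
ee_pos: [0.5419, 0.0065, 0.1946]
ee_rot: [0.708, 0.032, 0.705, -0.031]
wrist_force: [4.2, 1.0, 6.4]
finger_gap: 0.0231
```

Run:
```python
from h import *
shares([.54,.006,.19],np.pi/2-.0902)
ci=ctrl.camera_info("wrist"); im=ctrl.read_camera("wrist"); cv2.imwrite("pics/w3.png",im[:,:,::-1])
im=ctrl.read_camera("scene"); cv2.imwrite("pics/s3.png",cv2.resize(im[90:290,180:420,::-1],None,fx=3,fy=3))
```

```text
clock 5.63 pos [0.5419 0.0065 0.1946] F [4.2 1.  6.4] share [ 0.015 -0.002 -0.006] turn 0.001
```

View pics/w3.png

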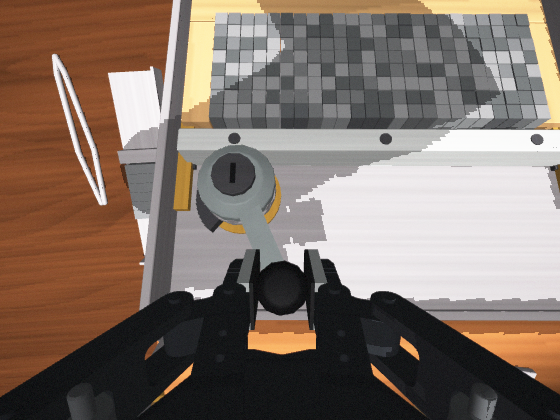

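View pics/s3.png

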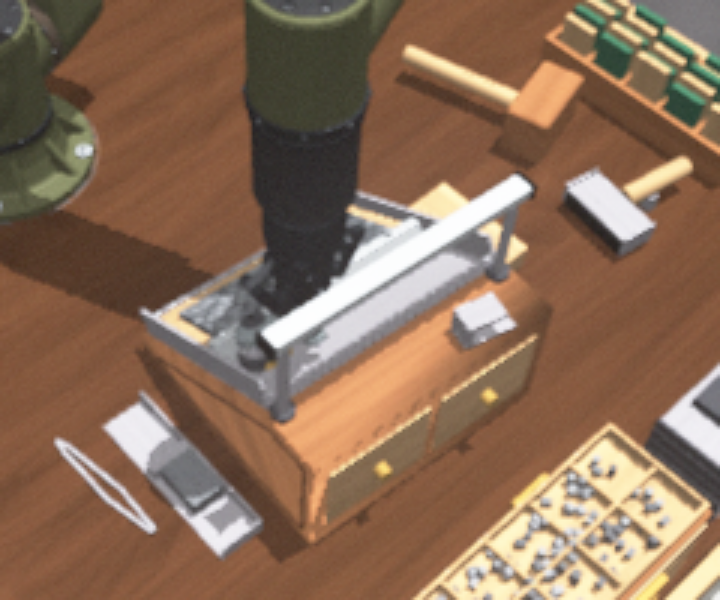

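```bash
cat >> h.py <<'E'
def arc(a,b,n=10,n0=0,n1=0,r=.07):
    out=[]
    for i in range(1,n+1):
        f=i/n; th=a+(b-a)*f; m=n0+(n1-n0)*f
        ds=r*(np.sin(th)-np.sin(a)); dc=r*(np.cos(th)-np.cos(a))
        dx=c3*ds-s3*m; dz=s3*ds+c3*m
        out.append([round(-dz/.3,3),round(dc/.3,3),round(dx/.3,3),0])
    print(out)
def knob_th():
    "angle of lever and height from TCP pose"
    s,p,R=pose(); v=np.load("v.npy"); g=p+R[:,0]*-.0187+R[:,2]*.005
    c,s_=np.cos(v[2]),np.sin(v[2]); d=np.array([g[0]-v[0],g[1]-v[1]]); st=np.array([c*d[0]+s_*d[1],-s_*d[0]+c*d[1],g[2]])
    b=B.T@(st-[-.155,0,.035]); h=b-[v[3],v[4],.062]
    F=np.array(s["wrist_force"]); Fs=np.array([c*F[0]+s_*F[1],-s_*F[0]+c*F[1],F[2]]); Fb=B.T@Fs
    th=np.arctan2(h[0],h[1]); print("t",round(s["clock"],2),"th",round(th,3),"r",round(np.hypot(h[0],h[1]),4),"h",round(h[2],4),"F bed(x,y,n)",np.round(Fb,1),"tang",round(Fb[0]*np.cos(th)-Fb[1]*np.sin(th),1),"gap",round(s["finger_gap"],4))
E
python3 - <<'E'
from h import *
knob_th(); arc(1.17,.1)
E
```

```text
t 5.73 th 1.18 r 0.0736 h 0.0038 F bed(x,y,n) [5.6 1.4 2.8] tang 0.8 gap 0.0228
[[np.float64(0.005), np.float64(0.022), np.float64(-0.009), 0], [np.float64(0.012), np.float64(0.044), np.float64(-0.021), 0], [np.float64(0.02), np.float64(0.063), np.float64(-0.034), 0], [np.float64(0.029), np.float64(0.081), np.float64(-0.05), 0], [np.float64(0.038), np.float64(0.097), np.float64(-0.066), 0], [np.float64(0.049), np.float64(0.111), np.float64(-0.084), 0], [np.float64(0.06), np.float64(0.122), np.float64(-0.103), 0], [np.float64(0.071), np.float64(0.131), np.float64(-0.124), 0], [np.float64(0.083), np.float64(0.137), np.float64(-0.145), 0], [np.float64(0.096), np.float64(0.141), np.float64(-0.166), 0]]
```

Call:
carry_out:
  series:
    - [[-0.009,0,-0.005,0],[-0.009,0,-0.005,0]]

```text
clock: 5.9
ee_pos: [0.5402, 0.0069, 0.1961]
ee_rot: [0.708, 0.032, 0.705, -0.031]
wrist_force: [5.8, 1.5, 1.7]
finger_gap: 0.023
```

Run:
```python
from h import *
knob_th()
```

```text
t 5.9 th 1.173 r 0.073 h 0.006 F bed(x,y,n) [ 5.8  2.  -1.3] tang 0.4 gap 0.023
```

Call:
carry_out:
  series:
    - [[0.005,0.022,-0.009,0],[0.012,0.044,-0.021,0],[0.02,0.063,-0.034,0],[0.029,0.081,-0.05,0],[0.038,0.097,-0.066,0],[0.049,0.111,-0.084,0],[0.06,0.122,-0.103,0],[0.071,0.131,-0.124,0],[0.083,0.137,-0.145,0],[0.096,0.141,-0.166,0]]

```text
clock: 6.73
ee_pos: [0.4913, 0.0525, 0.1646]
ee_rot: [0.705, 0.031, 0.708, -0.032]
wrist_force: [-2.7, -7.4, -1.4]
finger_gap: 0.022
```

Run:
```python
from h import *
knob_th()
ci=ctrl.camera_info("wrist"); im=ctrl.read_camera("wrist"); cv2.imwrite("pics/w4.png",im[:,:,::-1])
knob_th()
```

```text
t 6.73 th 0.084 r 0.0697 h 0.005 F bed(x,y,n) [-2.4 -7.6 -0.2] tang -1.8 gap 0.022
t 6.78 th 0.062 r 0.0696 h 0.005 F bed(x,y,n) [-5.5 -4.3  1.7] tang -5.2 gap 0.0218
```

View pics/w4.png

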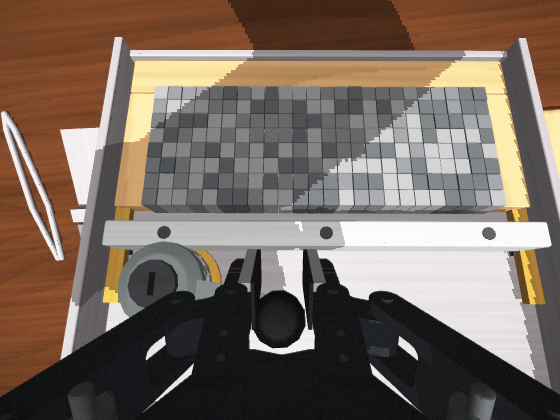

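Call:
carry_out:
  series:
    - [[0.008,0,0.005,0],[0.015,0,0.009,0],[0.023,0,0.013,0],[0.023,0,0.013,0]]

```text
clock: 7.12
ee_pos: [0.4956, 0.0528, 0.1578]
ee_rot: [0.705, 0.032, 0.708, -0.032]
wrist_force: [0.4, 0.9, -0.6]
finger_gap: 0.0006
```

Run:
```python
from h import *
knob_th()
```

```text
t 7.12 th 0.088 r 0.0703 h -0.003 F bed(x,y,n) [-0.1  0.9 -0.7] tang -0.1 gap 0.0006
```

Run:
```python
from h import *
knob_th()
ci=ctrl.camera_info("wrist"); im=ctrl.read_camera("wrist"); cv2.imwrite("pics/w5.png",im[:,:,::-1])
im=ctrl.read_camera("scene"); cv2.imwrite("pics/s5.png",cv2.resize(im[130:270,200:380,::-1],None,fx=4,fy=4))
```

```text
t 7.12 th 0.088 r 0.0703 h -0.003 F bed(x,y,n) [-0.1  0.9 -0.7] tang -0.1 gap 0.0006
```

View pics/w5.png

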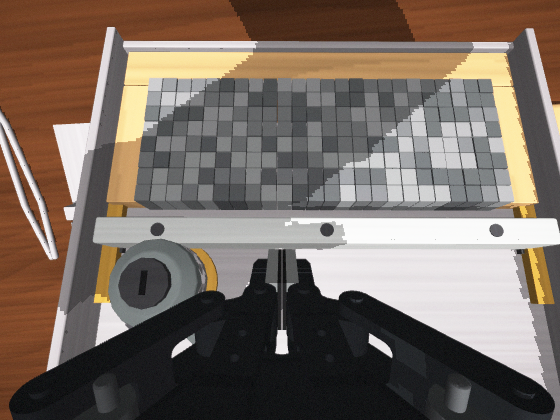

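View pics/s5.png

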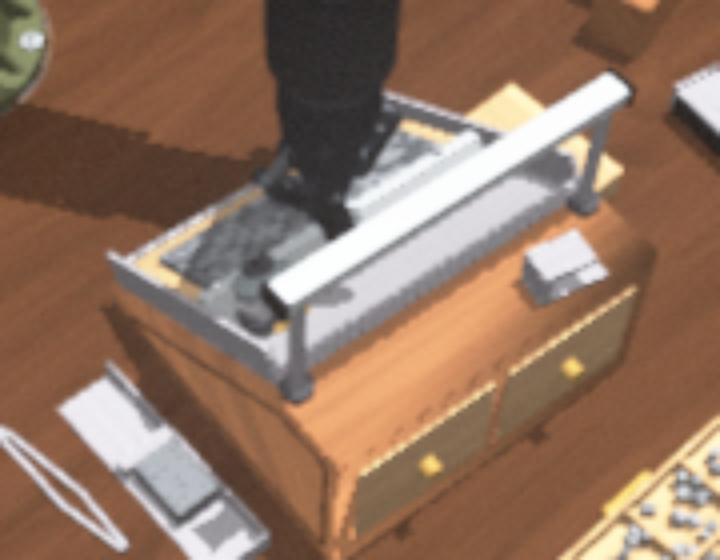

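Call:
carry_out:
  series:
    - [[-0.1,0,-0.03,0],[-0.2,0,-0.06,0],[-0.3,0,-0.1,0],[-0.3,0,-0.1,0],[-0.3,0,-0.1,0]]
  hand: 60

```text
clock: 7.63
ee_pos: [0.4675, 0.0564, 0.2518]
ee_rot: [0.708, 0.032, 0.705, -0.03]
wrist_force: [0.9, -0.1, -1.4]
finger_gap: 0.0511
```

Run:
```python
from h import *
knob_th()
ci=ctrl.camera_info("wrist"); im=ctrl.read_camera("wrist"); cv2.imwrite("pics/w6.png",im[:,:,::-1]); np.save("w6.npy",ci,allow_pickle=True)
v=np.load("v.npy")
for th in np.arange(0,1.3,.1): print(round(th,1),np.round(proj(ci,st2w(bed2st(np.array([v[3]+.07*np.sin(th),v[4]+.07*np.cos(th),.08])),v[:3])),1))
print("hub",proj(ci,st2w(bed2st([v[3],v[4],.048]),v[:3])))
```

```text
t 7.63 th 0.382 r 0.0765 h 0.0927 F bed(x,y,n) [ 0.1  0.  -1.7] tang 0.1 gap 0.0511
0.0 [278.8 251.4]
0.1 [278.3 260.9]
0.2 [276.8 270.4]
0.3 [274.4 279.9]
0.4 [271.  289.3]
0.5 [266.7 298.3]
0.6 [261.5 307.1]
0.7 [255.3 315.3]
0.8 [248.4 323. ]
0.9 [240.7 330. ]
1.0 [232.3 336.2]
1.1 [223.4 341.6]
1.2 [214. 346.]
hub [196.3256082  255.06277744]
```

View pics/w6.png

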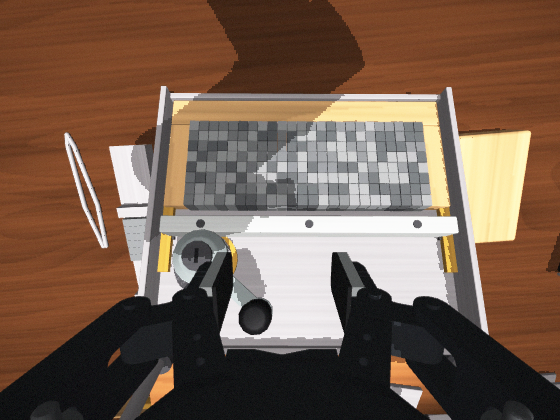

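```bash
cat >> h.py <<'E'
def grip_w(th,n=0,dx=0):
    v=np.load("v.npy"); p=bed2st([v[3]+.07*np.sin(th),v[4]+.07*np.cos(th),.062+n])+[dx,0,-.0187]; return st2w(p,v[:3])
E
python3 - <<'E'
from h import *
g=grip_w(.71,0,.001); print(g); shares(g,np.pi/2-.0902)
E
```

```text
[0.53265428 0.03245237 0.18010776]
clock 7.68 pos [0.4671 0.0563 0.2498] F [ 0.3  0.7 -1.5] share [ 0.233 -0.06   0.224] turn 0.002
```

Call:
carry_out:
  series:
    - [[0,-0.06,0.12,0],[0,-0.06,0.224,0],[0,-0.06,0.224,0],[0.1,-0.06,0.224,0],[0.18,-0.06,0.224,0],[0.24,-0.06,0.224,0],[0.24,-0.06,0.224,0],[0.24,-0.06,0.224,0]]

```text
clock: 8.35
ee_pos: [0.5317, 0.0313, 0.1759]
ee_rot: [0.705, 0.031, 0.707, -0.032]
wrist_force: [0.1, 0.1, 0.5]
finger_gap: 0.0514
```

Run:
```python
from h import *
g=grip_w(.71,0,.001); shares(g,np.pi/2-.0902)
im=ctrl.read_camera("wrist"); cv2.imwrite("pics/w7.png",im[:,:,::-1])
```

```text
clock 8.35 pos [0.5317 0.0313 0.1759] F [0.1 0.1 0.5] share [-0.014  0.004  0.003] turn 0.001
```

View pics/w7.png

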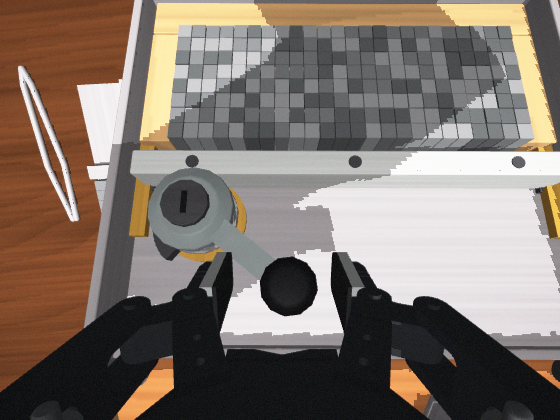

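Call:
carry_out:
  series:
    - [[-0.02,0.008,0.006,0],[-0.02,0.008,0.006,0]]

```text
clock: 8.57
ee_pos: [0.5356, 0.0341, 0.1862]
ee_rot: [0.708, 0.032, 0.705, -0.031]
wrist_force: [0.3, 0.3, 0.7]
finger_gap: 0.0512
```

Call:
carry_out:
  series:
    - [[0,0,0,0],[0,0,0,0],[0,0,0,0],[0,0,0,0],[0,0,0,0]]
  hand: 0
  grip_force: 45

```text
clock: 8.98
ee_pos: [0.5348, 0.0339, 0.184]
ee_rot: [0.707, 0.032, 0.706, -0.031]
wrist_force: [0.5, 2.3, 2.3]
finger_gap: 0.0226
```

Run:
```python
from h import *
knob_th()
im=ctrl.read_camera("wrist"); cv2.imwrite("pics/w8.png",im[:,:,::-1])
arc(.71,.1,7,.0,.001)
```

```text
t 8.98 th 0.783 r 0.0772 h -0.0006 F bed(x,y,n) [1.4 2.4 1.9] tang -0.7 gap 0.0226
[[np.float64(0.008), np.float64(0.013), np.float64(-0.014), 0], [np.float64(0.016), np.float64(0.024), np.float64(-0.029), 0], [np.float64(0.024), np.float64(0.033), np.float64(-0.045), 0], [np.float64(0.033), np.float64(0.041), np.float64(-0.061), 0], [np.float64(0.042), np.float64(0.048), np.float64(-0.078), 0], [np.float64(0.052), np.float64(0.052), np.float64(-0.096), 0], [np.float64(0.062), np.float64(0.055), np.float64(-0.113), 0]]
```

View pics/w8.png

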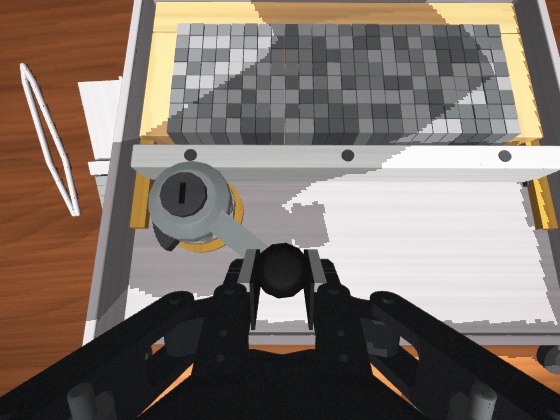

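Call:
carry_out:
  series:
    - [[0.008,0.013,-0.014,0],[0.016,0.024,-0.029,0],[0.024,0.033,-0.045,0],[0.033,0.041,-0.061,0],[0.042,0.048,-0.078,0],[0.052,0.052,-0.096,0],[0.062,0.055,-0.113,0],[0.062,0.055,-0.113,0]]

```text
clock: 9.7
ee_pos: [0.5016, 0.0522, 0.1645]
ee_rot: [0.707, 0.031, 0.706, -0.032]
wrist_force: [4.7, -6.5, 2.3]
finger_gap: 0.0223
```

Run:
```python
from h import *
knob_th()
im=ctrl.read_camera("wrist"); cv2.imwrite("pics/w9.png",im[:,:,::-1])
```

```text
t 9.7 th 0.207 r 0.0716 h -0.0001 F bed(x,y,n) [ 5.7 -6.1 -0.7] tang 6.9 gap 0.0223
```

View pics/w9.png

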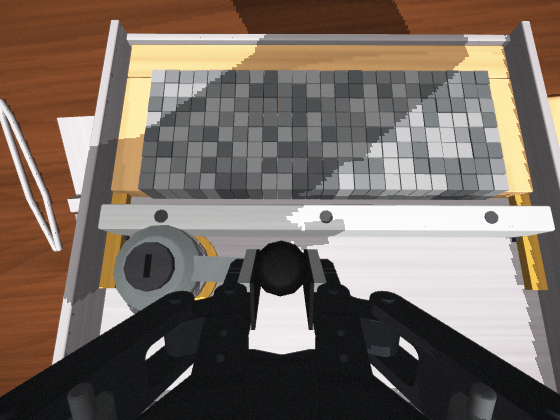

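Call:
carry_out:
  series:
    - [[0.007,0,0.006,0],[0.014,0,0.011,0],[0.02,0,0.016,0],[0.02,0,0.016,0]]

```text
clock: 10.08
ee_pos: [0.5061, 0.0526, 0.1592]
ee_rot: [0.706, 0.032, 0.707, -0.032]
wrist_force: [-2.5, -2.9, 7.6]
finger_gap: 0.0223
```

Run:
```python
from h import *
knob_th()
```

```text
t 10.08 th 0.221 r 0.0726 h -0.007 F bed(x,y,n) [ 1.9 -3.1  7.7] tang 2.5 gap 0.0223
```

Call:
carry_out:
  series:
    - [[0.005,0,0.005,0],[0.005,0,0.005,0],[0.005,0,0.005,0]]

```text
clock: 10.33
ee_pos: [0.507, 0.0528, 0.1583]
ee_rot: [0.706, 0.032, 0.707, -0.032]
wrist_force: [-10.4, -0.2, 11.9]
finger_gap: 0.0225
```

Run:
```python
from h import *
knob_th(); arc(.1,.7,8,0,-.0005)
```

```text
t 10.33 th 0.225 r 0.0729 h -0.0082 F bed(x,y,n) [-3.  -1.1 15.5] tang -2.6 gap 0.0225
[[np.float64(-0.008), np.float64(-0.002), np.float64(0.015), 0], [np.float64(-0.017), np.float64(-0.006), np.float64(0.03), 0], [np.float64(-0.025), np.float64(-0.011), np.float64(0.045), 0], [np.float64(-0.033), np.float64(-0.017), np.float64(0.059), 0], [np.float64(-0.041), np.float64(-0.025), np.float64(0.073), 0], [np.float64(-0.048), np.float64(-0.033), np.float64(0.086), 0], [np.float64(-0.055), np.float64(-0.043), np.float64(0.099), 0], [np.float64(-0.062), np.float64(-0.054), np.float64(0.111), 0]]
```

Call:
carry_out:
  series:
    - [[-0.008,-0.002,0.015,0],[-0.017,-0.006,0.03,0],[-0.025,-0.011,0.045,0],[-0.033,-0.017,0.059,0]]

```text
clock: 10.67
ee_pos: [0.5251, 0.0489, 0.1675]
ee_rot: [0.706, 0.033, 0.707, -0.029]
wrist_force: [-5.3, 9.5, 8.0]
finger_gap: 0.0213
```

Run:
```python
from h import *
knob_th()
im=ctrl.read_camera("wrist"); cv2.imwrite("pics/w10.png",im[:,:,::-1])
arc(.4,1.1,10,0,-.0005)
```

```text
t 10.67 th 0.491 r 0.0779 h -0.0094 F bed(x,y,n) [-1.3  9.  10. ] tang -5.4 gap 0.0213
[[np.float64(-0.007), np.float64(-0.007), np.float64(0.013), 0], [np.float64(-0.014), np.float64(-0.015), np.float64(0.025), 0], [np.float64(-0.021), np.float64(-0.024), np.float64(0.037), 0], [np.float64(-0.027), np.float64(-0.033), np.float64(0.049), 0], [np.float64(-0.033), np.float64(-0.044), np.float64(0.059), 0], [np.float64(-0.039), np.float64(-0.056), np.float64(0.07), 0], [np.float64(-0.044), np.float64(-0.068), np.float64(0.079), 0], [np.float64(-0.049), np.float64(-0.081), np.float64(0.088), 0], [np.float64(-0.053), np.float64(-0.095), np.float64(0.095), 0], [np.float64(-0.057), np.float64(-0.109), np.float64(0.102), 0]]
```

View pics/w10.png

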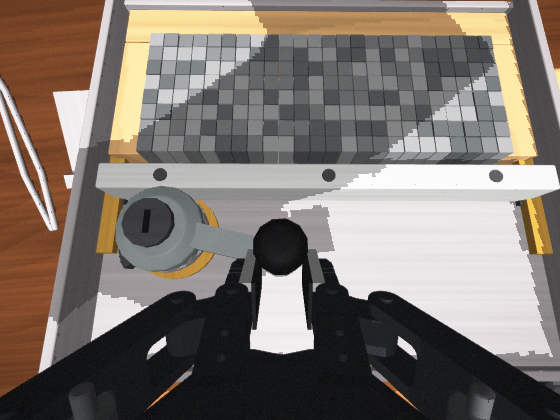

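Call:
carry_out:
  series:
    - [[0,0,0,0],[0,0,0,0],[-0.1,0,0,0],[-0.25,0,0,0],[-0.25,0,-0.05,-0.6],[-0.25,0,-0.05,-0.6],[-0.25,0,-0.05,-0.6],[-0.25,0,-0.05,-0.6],[-0.25,0,-0.05,-0.6]]
  hand: 60

```text
clock: 11.47
ee_pos: [0.5101, 0.0475, 0.2409]
ee_rot: [0.693, -0.135, 0.695, 0.136]
wrist_force: [-0.2, -0.8, -1.0]
finger_gap: 0.0513
```

Run:
```python
from h import *
ci=ctrl.camera_info("wrist"); im=ctrl.read_camera("wrist"); cv2.imwrite("pics/w11.png",im[:,:,::-1])
v=np.load("v.npy")
for th in np.arange(0,1.3,.1): print(round(th,1),np.round(proj(ci,st2w(bed2st(np.array([v[3]+.07*np.sin(th),v[4]+.07*np.cos(th),.08])),v[:3])),1))
print("hub",proj(ci,st2w(bed2st([v[3],v[4],.048]),v[:3])))
```

```text
0.0 [302.4 205. ]
0.1 [297.9 213.9]
0.2 [292.5 222.5]
0.3 [286.1 230.6]
0.4 [278.8 238.1]
0.5 [270.6 245. ]
0.6 [261.6 251.1]
0.7 [251.8 256.4]
0.8 [241.3 260.8]
0.9 [230.2 264.1]
1.0 [218.7 266.4]
1.1 [206.8 267.6]
1.2 [194.6 267.6]
hub [206.87519529 172.12715621]
```

View pics/w11.png

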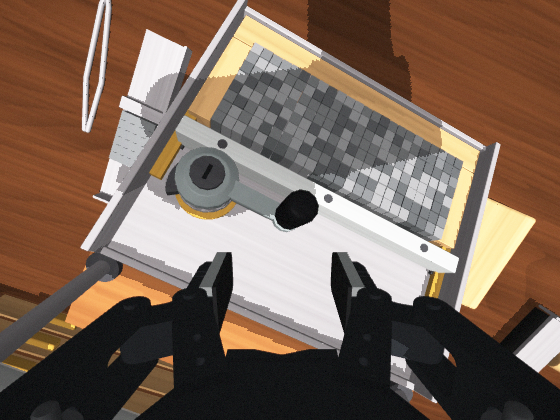

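Run:
```python
from h import *
g=grip_w(.08,0,0)+[0,0,.001]; print(g); shares(g,np.pi/2-.0902+np.radians(48))
```

```text
[0.49863201 0.05228845 0.16109059]
clock 11.52 pos [0.5102 0.0474 0.241 ] F [-0.3  0.4  0.3] share [ 0.267  0.029 -0.029] turn -0.468
```

Call:
carry_out:
  series:
    - [[0,0.03,-0.03,-0.47],[0,0.03,-0.03,-0.47],[0,0.03,-0.03,-0.47],[0,0.03,-0.03,-0.47],[0.1,0.03,-0.03,-0.47],[0.2,0.03,-0.03,-0.47],[0.25,0.03,-0.03,-0.47],[0.25,0.03,-0.03,-0.47],[0.25,0.03,-0.03,-0.47]]

```text
clock: 12.27
ee_pos: [0.4987, 0.0519, 0.1667]
ee_rot: [0.658, -0.258, 0.659, 0.258]
wrist_force: [0.2, 0.4, 0.2]
finger_gap: 0.0509
```

Run:
```python
from h import *
g=grip_w(.08,0,0)+[0,0,.001]; shares(g,np.pi/2-.0902+np.radians(48))
im=ctrl.read_camera("wrist"); cv2.imwrite("pics/w12.png",im[:,:,::-1])
print(np.round(pose()[0]["joint_positions"],2))
```

```text
clock 12.27 pos [0.4987 0.0519 0.1667] F [0.2 0.4 0.2] share [0.019 0.001 0.001] turn -0.001
[ 0.51 -0.22 -0.28  0.   -1.52 -1.33]
```

View pics/w12.png

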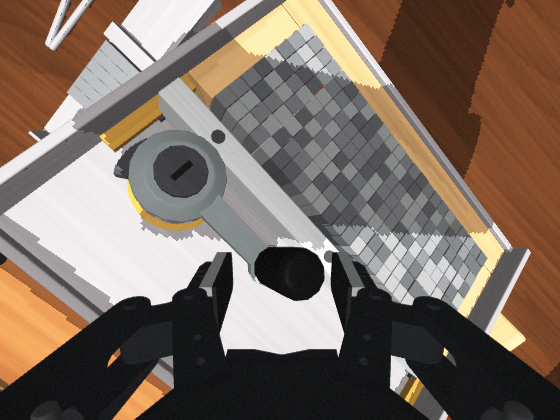

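Call:
carry_out:
  series:
    - [[0.014,0,0.005,0],[0.014,0,0.005,0]]

```text
clock: 12.48
ee_pos: [0.5006, 0.0536, 0.1637]
ee_rot: [0.659, -0.259, 0.657, 0.259]
wrist_force: [-0.4, -0.5, -0.5]
finger_gap: 0.0511
```

Call:
carry_out:
  series:
    - [[0,0,0,0],[0,0,0,0],[0,0,0,0],[0,0,0,0],[0,0,0,0]]
  hand: 0
  grip_force: 50

```text
clock: 12.9
ee_pos: [0.5011, 0.0547, 0.1661]
ee_rot: [0.66, -0.259, 0.656, 0.26]
wrist_force: [-6.0, 8.1, 9.6]
finger_gap: 0.0299
```

```bash
cat >> h.py <<'E'
def kt():
    "no-offset version"
    s,p,R=pose(); v=np.load("v.npy"); g=p+R[:,0]*-.0187
    c,s_=np.cos(v[2]),np.sin(v[2]); d=np.array([g[0]-v[0],g[1]-v[1]]); st=np.array([c*d[0]+s_*d[1],-s_*d[0]+c*d[1],g[2]])
    h=B.T@(st-[-.155,0,.035])-[v[3],v[4],.062]
    F=np.array(s["wrist_force"]); Fs=np.array([c*F[0]+s_*F[1],-s_*F[0]+c*F[1],F[2]]); Fb=B.T@Fs
    phi=np.degrees(np.arctan2(R[1,1],R[0,1])-v[2])-90
    th=np.arctan2(h[0],h[1]); print("t",round(s["clock"],2),"th",round(th,3),"r",round(np.hypot(h[0],h[1]),4),"h",round(h[2],4),"F bed",np.round(Fb,1),"tang",round(Fb[0]*np.cos(th)-Fb[1]*np.sin(th),1),"gap",round(s["finger_gap"],4),"phi",round(phi,1))
def press(n):
    s,p,R=pose(); v=np.load("v.npy"); c,s_=np.cos(v[2]),np.sin(v[2])
    st=n*B[:,2]; w=np.array([c*st[0]-s_*st[1],s_*st[0]+c*st[1],st[2]]); print("press",np.round(R.T@w/.3,3).tolist())
def arcphi(a,b,phi1,n=10,n0=0,n1=0,r=.07):
    "phi1: end phi deg (positive ccw)"
    s,p,R=pose(); v=np.load("v.npy"); c,s_=np.cos(v[2]),np.sin(v[2])
    phi=np.degrees(np.arctan2(R[1,1],R[0,1])-v[2])-90; out=[]
    for i in range(1,n+1):
        f=i/n; th=a+(b-a)*f; m=n0+(n1-n0)*f
        st=B@[r*(np.sin(th)-np.sin(a)),r*(np.cos(th)-np.cos(a)),m]
        w=np.array([c*st[0]-s_*st[1],s_*st[0]+c*st[1],st[2]])
        out.append(np.round(R.T@w/.3,3).tolist()+[round(-(phi1-phi)*f/45,3)])
    print("[["+", ".join(map(str,out))+"]]")
E
python3 - <<'E'
from h import *
kt(); press(-.008); press(-.002)
im=ctrl.read_camera("wrist"); cv2.imwrite("pics/w13.png",im[:,:,::-1])
E
```

```text
t 12.9 th 0.144 r 0.0731 h 0.0041 F bed [-1.   7.5 11.6] tang -2.1 gap 0.0299 phi 48.2
press [0.023, -0.01, 0.009]
press [0.006, -0.002, 0.002]
```

View pics/w13.png

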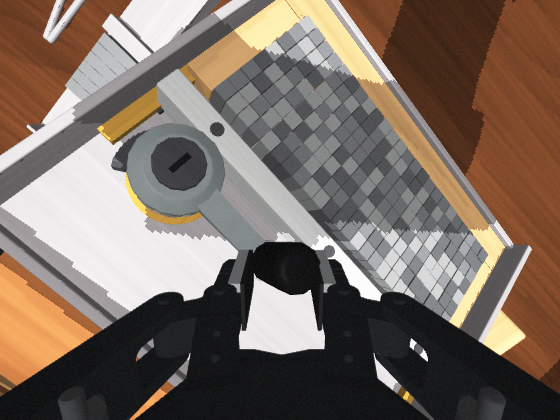

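Run:
```python
from h import *
kt(); arcphi(.08,.65,20,8,-.0005,-.002)
```

```text
t 12.95 th 0.144 r 0.0731 h 0.0041 F bed [-0.6  7.2 11.7] tang -1.6 gap 0.0303 phi 48.2
[[[-0.006, -0.013, 0.009, np.float64(0.078)], [-0.014, -0.026, 0.016, np.float64(0.157)], [-0.021, -0.039, 0.023, np.float64(0.235)], [-0.028, -0.053, 0.028, np.float64(0.313)], [-0.036, -0.068, 0.032, np.float64(0.392)], [-0.042, -0.082, 0.035, np.float64(0.47)], [-0.049, -0.098, 0.037, np.float64(0.548)], [-0.055, -0.113, 0.038, np.float64(0.627)]]]
```

Call:
carry_out:
  series:
    - [[-0.006,-0.013,0.009,0.078],[-0.014,-0.026,0.016,0.157],[-0.021,-0.039,0.023,0.235],[-0.028,-0.053,0.028,0.313]]

```text
clock: 13.28
ee_pos: [0.5171, 0.0488, 0.1737]
ee_rot: [0.686, -0.175, 0.684, 0.176]
wrist_force: [-9.5, 9.1, 7.8]
finger_gap: 0.0273
```

Run:
```python
from h import *
kt()
im=ctrl.read_camera("wrist"); cv2.imwrite("pics/w14.png",im[:,:,::-1])
```

```text
t 13.28 th 0.398 r 0.0737 h 0.0024 F bed [-5.   8.2 11.9] tang -7.8 gap 0.0273 phi 33.9
```

View pics/w14.png

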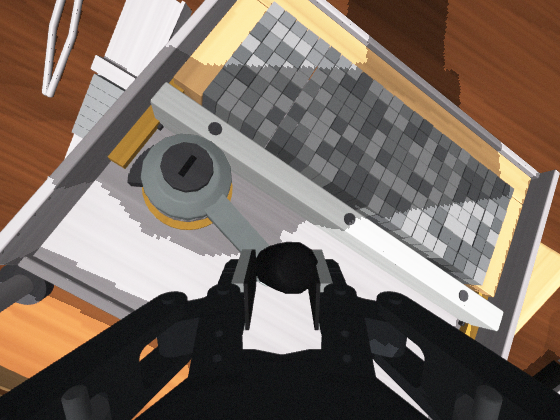

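Run:
```python
from h import *
arcphi(.36,1.15,-4,10,-.001,-.003)
```

```text
[[[-0.005, -0.015, 0.01, np.float64(0.084)], [-0.013, -0.03, 0.017, np.float64(0.168)], [-0.02, -0.046, 0.023, np.float64(0.251)], [-0.027, -0.063, 0.028, np.float64(0.335)], [-0.033, -0.079, 0.032, np.float64(0.419)], [-0.039, -0.097, 0.034, np.float64(0.503)], [-0.044, -0.114, 0.035, np.float64(0.586)], [-0.049, -0.132, 0.035, np.float64(0.67)], [-0.053, -0.15, 0.033, np.float64(0.754)], [-0.057, -0.168, 0.03, np.float64(0.838)]]]
```

Call:
carry_out:
  series:
    - [[-0.005,-0.015,0.01,0.084],[-0.013,-0.03,0.017,0.168],[-0.02,-0.046,0.023,0.251],[-0.027,-0.063,0.028,0.335],[-0.033,-0.079,0.032,0.419]]

```text
clock: 13.75
ee_pos: [0.5398, 0.0345, 0.1848]
ee_rot: [0.708, -0.059, 0.701, 0.063]
wrist_force: [11.3, 15.9, 12.4]
finger_gap: 0.0229
```

Run:
```python
from h import *
kt()
im=ctrl.read_camera("wrist"); cv2.imwrite("pics/w15.png",im[:,:,::-1])
press(-.002)
```

```text
t 13.75 th 0.776 r 0.078 h 0.0002 F bed [14.7 16.9  5.9] tang -1.3 gap 0.0229 phi 15.1
press [0.006, -0.001, 0.003]
```

View pics/w15.png

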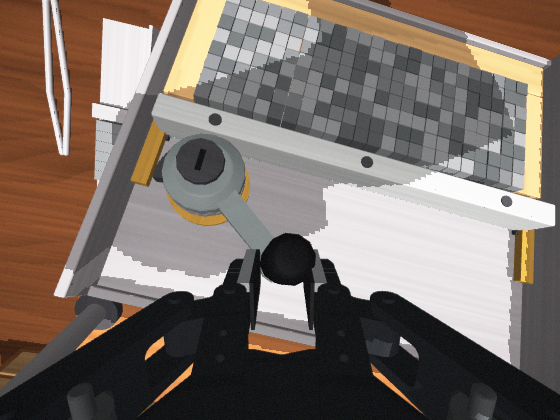

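```bash
cat >> h.py <<'E'
def bedpt(ci,px,z):
    v=np.load("v.npy"); C=-np.array(ci["R"]).T@np.array(ci["t"])
    d=np.array(ci["R"]).T@np.array([(px[0]-ci["cx"])/ci["fx"],(px[1]-ci["cy"])/ci["fy"],1])
    c,s_=np.cos(v[2]),np.sin(v[2]); M=np.array([[c,s_,0],[-s_,c,0],[0,0,1]])
    o=B.T@(M@(C-[v[0],v[1],0])-[-.155,0,.035]); e=B.T@(M@d); return o+e*(z-o[2])/e[2]
E
python3 - <<'E'
from h import *
ci=np.load("w1.npy",allow_pickle=True).item()
for u in [(137,304),(347,305),(557,306)]: print("w1",np.round(bedpt(ci,(215+u[0]/3-.33,115+u[1]/3-.33),.03),4))
ci=ctrl.camera_info("wrist")
for u in [(215,119),(367,162),(506,201)]: print("w15",np.round(bedpt(ci,u,.03),4))
for u in [(344,181),(516,193)]: print("page top edge", np.round(bedpt(ci,u,.024),4))
E
```

```text
w1 [ 0.1438 -0.1005  0.03  ]
w1 [1.436e-01 1.000e-04 3.000e-02]
w1 [0.1435 0.1007 0.03  ]
w15 [ 0.1409 -0.1004  0.03  ]
w15 [0.1417 0.0016 0.03  ]
w15 [0.1423 0.1029 0.03  ]
page top edge [ 0.1564 -0.0096  0.024 ]
page top edge [0.1311 0.1161 0.024 ]
```

Run:
```python
from h import *
arcphi(.7,1.15,0,7,-.002,-.003,.073); kt()
```

```text
[[[0.0, -0.014, 0.01, np.float64(0.047)], [-0.005, -0.027, 0.017, np.float64(0.095)], [-0.009, -0.041, 0.023, np.float64(0.142)], [-0.014, -0.055, 0.028, np.float64(0.19)], [-0.017, -0.069, 0.032, np.float64(0.237)], [-0.021, -0.084, 0.035, np.float64(0.284)], [-0.024, -0.1, 0.038, np.float64(0.332)]]]
t 13.8 th 0.79 r 0.0799 h 0.0004 F bed [11.3 15.2  7.3] tang -2.8 gap 0.0218 phi 14.9
```

Call:
carry_out:
  series:
    - [[0,0,0,0],[0,0,0,0],[0,0,-0.02,0],[0,0,-0.02,0]]
  hand: 45

```text
clock: 14.13
ee_pos: [0.5312, 0.0312, 0.1817]
ee_rot: [0.705, -0.062, 0.704, 0.063]
wrist_force: [1.3, 0.3, -1.3]
finger_gap: 0.0386
```

Run:
```python
from h import *
kt()
im=ctrl.read_camera("wrist"); cv2.imwrite("pics/w16.png",im[:,:,::-1])
ci=ctrl.camera_info("wrist")
v=np.load("v.npy")
for th in np.arange(.4,1.1,.1): print(round(th,1),np.round(proj(ci,st2w(bed2st(np.array([v[3]+.07*np.sin(th),v[4]+.07*np.cos(th),.08])),v[:3])),1))
```

```text
t 14.13 th 0.728 r 0.0692 h 0.0015 F bed [ 0.4  0.4 -1.8] tang 0.1 gap 0.0386 phi 15.3
0.4 [324.  252.2]
0.5 [314.4 264.8]
0.6 [303.3 276.6]
0.7 [290.8 287.5]
0.8 [276.9 297.3]
0.9 [261.8 305.8]
1.0 [245.6 312.8]
```

View pics/w16.png

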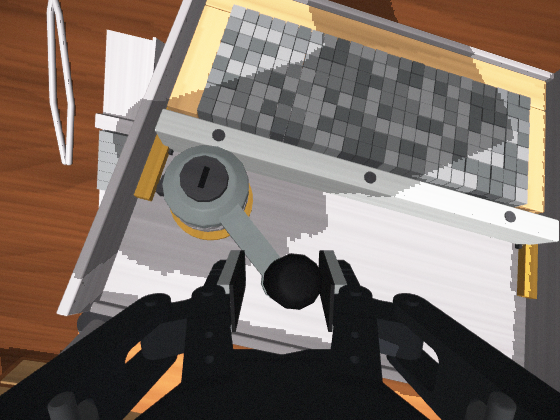

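Call:
carry_out:
  series:
    - [[0,0.012,0,-0.16],[0,0.012,0,-0.33],[0,0.012,0,-0.33],[0,0.012,0,-0.33]]

```text
clock: 14.52
ee_pos: [0.5299, 0.0333, 0.1808]
ee_rot: [0.69, -0.152, 0.691, 0.151]
wrist_force: [0.0, -0.7, -1.2]
finger_gap: 0.0387
```

Call:
carry_out:
  series:
    - [[0,0,0,0],[0,0,0,0],[0,0,0,0],[0,0,0,0]]
  hand: 0
  grip_force: 90

```text
clock: 14.85
ee_pos: [0.5306, 0.0329, 0.1819]
ee_rot: [0.691, -0.153, 0.69, 0.151]
wrist_force: [-1.1, -2.0, 3.4]
finger_gap: 0.0264
```

Run:
```python
from h import *
kt()
im=ctrl.read_camera("wrist"); cv2.imwrite("pics/w17.png",im[:,:,::-1])
press(-.008)
```

```text
t 14.85 th 0.707 r 0.0702 h 0.0021 F bed [ 0.9 -2.1  3.4] tang 2.0 gap 0.0264 phi 30.0
press [0.023, -0.007, 0.012]
```

View pics/w17.png

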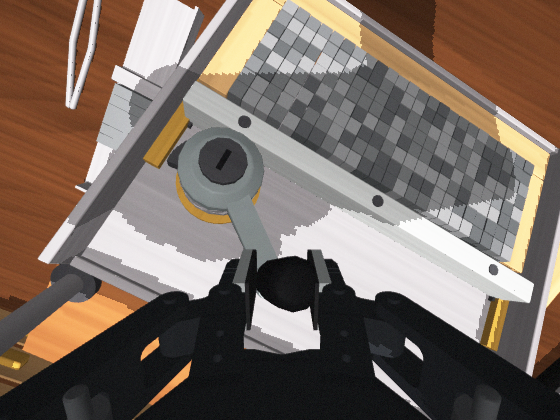

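Call:
carry_out:
  series:
    - [[0.008,-0.002,0.004,0],[0.016,-0.005,0.008,0],[0.023,-0.007,0.012,0],[0.023,-0.007,0.012,0]]

```text
clock: 15.23
ee_pos: [0.5342, 0.0334, 0.1757]
ee_rot: [0.69, -0.153, 0.691, 0.152]
wrist_force: [-6.7, -0.2, 8.9]
finger_gap: 0.0262
```

Run:
```python
from h import *
kt(); arcphi(.7,1.2,0,7,0,-.001)
```

```text
t 15.23 th 0.699 r 0.0708 h -0.0051 F bed [-1.3 -0.8 11. ] tang -0.5 gap 0.0262 phi 30.1
[[[-0.006, -0.015, 0.004, np.float64(0.096)], [-0.011, -0.031, 0.007, np.float64(0.191)], [-0.016, -0.047, 0.008, np.float64(0.287)], [-0.02, -0.063, 0.009, np.float64(0.382)], [-0.024, -0.079, 0.009, np.float64(0.478)], [-0.028, -0.095, 0.007, np.float64(0.573)], [-0.031, -0.111, 0.005, np.float64(0.669)]]]
```

Call:
carry_out:
  series:
    - [[-0.006,-0.015,0.004,0.096],[-0.011,-0.031,0.007,0.191],[-0.016,-0.047,0.008,0.287],[-0.02,-0.063,0.009,0.382],[-0.02,-0.063,0.009,0.382]]

```text
clock: 15.65
ee_pos: [0.5481, 0.0149, 0.1857]
ee_rot: [0.709, -0.048, 0.702, 0.045]
wrist_force: [1.8, -8.4, 16.5]
finger_gap: 0.0225
```

Run:
```python
from h import *
kt(); arcphi(.98,1.25,0,5,0,-.001)
```

```text
t 15.65 th 1.045 r 0.0738 h -0.004 F bed [10.4 -8.2 13. ] tang 12.3 gap 0.0225 phi 12.7
[[[-0.003, -0.012, 0.004, np.float64(0.056)], [-0.005, -0.024, 0.007, np.float64(0.113)], [-0.007, -0.036, 0.009, np.float64(0.169)], [-0.009, -0.048, 0.011, np.float64(0.225)], [-0.01, -0.061, 0.013, np.float64(0.282)]]]
```

Run:
```python
from h import *
im=ctrl.read_camera("wrist"); cv2.imwrite("pics/w18.png",im[:,:,::-1])
im=ctrl.read_camera("scene"); cv2.imwrite("pics/s18.png",cv2.resize(im[130:270,200:380,::-1],None,fx=4,fy=4)); kt()
```

```text
t 15.75 th 1.047 r 0.0738 h -0.0038 F bed [10.  -7.8 12.9] tang 11.7 gap 0.0225 phi 12.9
```

View pics/w18.png

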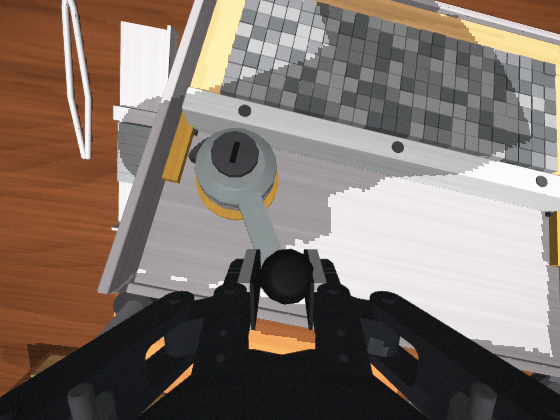

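View pics/s18.png

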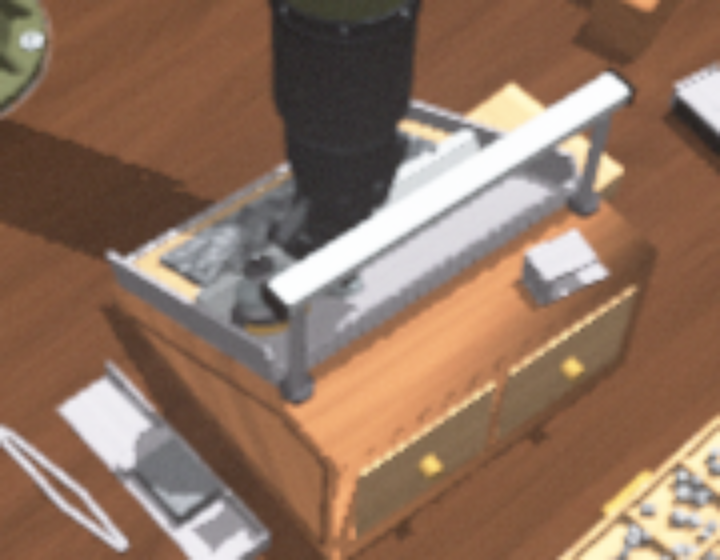

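Call:
carry_out:
  series:
    - [[-0.003,-0.012,0.004,0.056],[-0.005,-0.024,0.007,0.113],[-0.007,-0.036,0.008,0.169],[-0.009,-0.045,0.009,0.225],[-0.009,-0.045,0.009,0.25]]

```text
clock: 16.17
ee_pos: [0.554, 0.003, 0.1893]
ee_rot: [0.712, 0.022, 0.701, -0.022]
wrist_force: [10.6, -8.2, 16.5]
finger_gap: 0.0215
```

```bash
cat >> h.py <<'E'
def bar_at(pxs,ci=None):
    ci=ci or ctrl.camera_info("wrist")
    for u in pxs: print("bar hole",np.round(bedpt(ci,u,.03),4))
E
python3 - <<'E'
from h import *
kt()
im=ctrl.read_camera("wrist"); cv2.imwrite("pics/w19.png",im[:,:,::-1]); press(.01)
arcphi(1.15,.63,30,8,.0,0.00)
E
```

```text
t 16.17 th 1.226 r 0.076 h -0.0044 F bed [18.  -7.2  8.7] tang 12.9 gap 0.0215 phi 1.6
press [-0.029, 0.0, -0.016]
[[[0.003, 0.014, -0.005, np.float64(-0.079)], [0.007, 0.027, -0.012, np.float64(-0.158)], [0.011, 0.04, -0.019, np.float64(-0.237)], [0.015, 0.052, -0.026, np.float64(-0.316)], [0.02, 0.064, -0.035, np.float64(-0.395)], [0.025, 0.075, -0.044, np.float64(-0.474)], [0.031, 0.085, -0.053, np.float64(-0.552)], [0.037, 0.095, -0.063, np.float64(-0.631)]]]
```

View pics/w19.png

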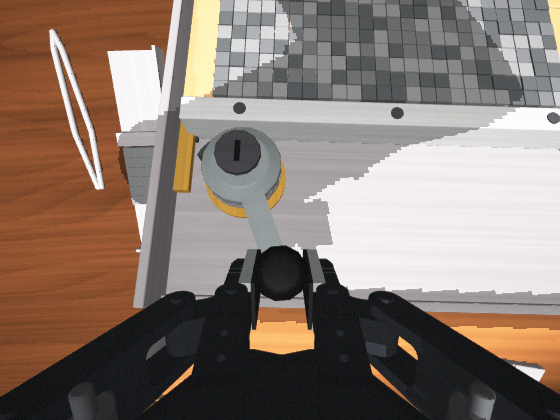

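Run:
```python
from h import *
bar_at([(239,108),(397,113),(553,118)])
```

```text
bar hole [ 0.1363 -0.1014  0.03  ]
bar hole [0.1364 0.0006 0.03  ]
bar hole [0.1366 0.1021 0.03  ]
```

Call:
carry_out:
  series:
    - [[-0.012,0,-0.008,0],[-0.024,0,-0.014,0],[-0.024,0,-0.014,0]]

```text
clock: 16.47
ee_pos: [0.5498, 0.0033, 0.1953]
ee_rot: [0.712, 0.021, 0.702, -0.022]
wrist_force: [13.4, -8.5, 10.9]
finger_gap: 0.0217
```

Run:
```python
from h import *
kt(); arcphi(1.17,.64,30,7,.0,0.00,.072)
```

```text
t 16.47 th 1.224 r 0.0754 h 0.0029 F bed [17.7 -7.2  2.4] tang 12.8 gap 0.0217 phi 1.7
[[[0.004, 0.017, -0.006, np.float64(-0.09)], [0.008, 0.033, -0.014, np.float64(-0.18)], [0.013, 0.048, -0.022, np.float64(-0.269)], [0.018, 0.063, -0.031, np.float64(-0.359)], [0.024, 0.076, -0.042, np.float64(-0.449)], [0.031, 0.089, -0.053, np.float64(-0.539)], [0.038, 0.101, -0.065, np.float64(-0.628)]]]
```

Call:
carry_out:
  series:
    - [[-0.002,0.017,-0.01,-0.09],[0.002,0.033,-0.018,-0.18],[0.007,0.048,-0.026,-0.27],[0.012,0.063,-0.035,-0.36],[0.018,0.076,-0.046,-0.45],[0.025,0.089,-0.057,-0.54],[0.032,0.101,-0.069,-0.63],[0.032,0.101,-0.069,-0.63]]

```text
clock: 17.13
ee_pos: [0.5305, 0.0376, 0.1851]
ee_rot: [0.695, -0.154, 0.685, 0.153]
wrist_force: [8.6, 6.1, 12.2]
finger_gap: 0.0215
```

Run:
```python
from h import *
kt()
im=ctrl.read_camera("wrist"); cv2.imwrite("pics/w20.png",im[:,:,::-1])
```

```text
t 17.13 th 0.676 r 0.0743 h 0.0053 F bed [13.1  6.9  6.6] tang 5.9 gap 0.0215 phi 30.3
```

View pics/w20.png

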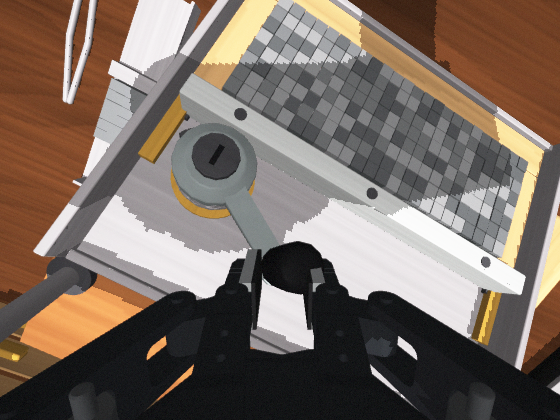

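Call:
carry_out:
  series:
    - [[0,0,0,0],[0,0,0,0],[0,0,-0.01,0],[0,0,-0.01,0]]
  hand: 45

```text
clock: 17.52
ee_pos: [0.523, 0.0356, 0.1794]
ee_rot: [0.69, -0.152, 0.691, 0.153]
wrist_force: [1.3, 2.1, -0.3]
finger_gap: 0.0387
```

Run:
```python
from h import *
kt()
im=ctrl.read_camera("wrist"); cv2.imwrite("pics/w21.png",im[:,:,::-1])
ci=ctrl.camera_info("wrist")
v=np.load("v.npy")
for th in np.arange(.4,.9,.1): print(round(th,1),np.round(proj(ci,st2w(bed2st(np.array([v[3]+.07*np.sin(th),v[4]+.07*np.cos(th),.08])),v[:3])),1))
for th in (.6,.65,.7): shares(grip_w(th,.002),np.pi/2-.0902+np.radians(30))
```

```text
t 17.52 th 0.597 r 0.0669 h 0.0038 F bed [ 0.8  2.2 -0.9] tang -0.6 gap 0.0387 phi 30.1
0.4 [315.4 274.6]
0.5 [303.5 284.8]
0.6 [290.3 293.9]
0.7 [275.9 301.9]
0.8 [260.3 308.6]
clock 17.57 pos [0.5232 0.0354 0.1796] F [ 0.5  1.  -0. ] share [0.003 0.003 0.011] turn 0.001
clock 17.57 pos [0.5232 0.0354 0.1796] F [ 0.5  1.  -0. ] share [-0.002 -0.007  0.015] turn 0.001
clock 17.57 pos [0.5232 0.0354 0.1796] F [ 0.5  1.  -0. ] share [-0.007 -0.017  0.018] turn 0.001
```

View pics/w21.png

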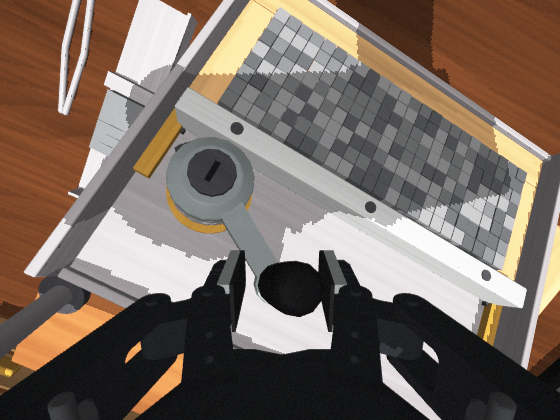

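Call:
carry_out:
  series:
    - [[0.004,0.005,0.006,0],[0.004,0.005,0.006,0],[0.004,0.005,0.006,0],[0.004,0.005,0.006,0],[0.004,0.005,0.006,0]]
  hand: 0

```text
clock: 17.98
ee_pos: [0.5248, 0.0359, 0.1798]
ee_rot: [0.691, -0.153, 0.691, 0.151]
wrist_force: [-0.8, -5.0, 3.5]
finger_gap: 0.026
```

Run:
```python
from h import *
kt(); press(-.0085)
```

```text
t 17.98 th 0.613 r 0.0683 h 0.0034 F bed [ 1.4 -5.   3.2] tang 4.0 gap 0.026 phi 30.0
press [0.025, -0.007, 0.012]
```

Call:
carry_out:
  series:
    - [[0.008,-0.002,0.004,0],[0.016,-0.005,0.008,0],[0.025,-0.007,0.012,0],[0.025,-0.007,0.012,0]]

```text
clock: 18.32
ee_pos: [0.5287, 0.0358, 0.1742]
ee_rot: [0.691, -0.152, 0.69, 0.151]
wrist_force: [-9.2, -2.3, 12.0]
finger_gap: 0.0258
```

Run:
```python
from h import *
kt(); arcphi(.6,1.2,0,8,0,-.001)
```

```text
t 18.32 th 0.618 r 0.0688 h -0.0034 F bed [-1.7 -3.1 14.8] tang 0.4 gap 0.0258 phi 30.0
[[[-0.007, -0.015, 0.006, np.float64(0.083)], [-0.013, -0.031, 0.01, np.float64(0.166)], [-0.019, -0.047, 0.013, np.float64(0.25)], [-0.024, -0.064, 0.015, np.float64(0.333)], [-0.029, -0.081, 0.016, np.float64(0.416)], [-0.033, -0.097, 0.016, np.float64(0.499)], [-0.037, -0.115, 0.014, np.float64(0.583)], [-0.04, -0.132, 0.012, np.float64(0.666)]]]
```

Call:
carry_out:
  series:
    - [[-0.007,-0.015,0.006,0.083],[-0.013,-0.031,0.009,0.166],[-0.019,-0.047,0.011,0.25],[-0.024,-0.064,0.012,0.333],[-0.024,-0.064,0.012,0.333]]

```text
clock: 18.73
ee_pos: [0.5421, 0.0204, 0.1835]
ee_rot: [0.707, -0.06, 0.702, 0.06]
wrist_force: [-4.3, 0.4, 15.9]
finger_gap: 0.0236
```

Run:
```python
from h import *
kt(); arcphi(.9,1.2,0,5,0,-.001)
```

```text
t 18.73 th 0.938 r 0.0709 h -0.0028 F bed [ 4.3  0.  15.9] tang 2.5 gap 0.0236 phi 14.9
[[[-0.004, -0.013, 0.004, np.float64(0.066)], [-0.007, -0.026, 0.008, np.float64(0.132)], [-0.01, -0.039, 0.011, np.float64(0.198)], [-0.012, -0.053, 0.014, np.float64(0.264)], [-0.014, -0.067, 0.015, np.float64(0.33)]]]
```

Call:
carry_out:
  series:
    - [[-0.004,-0.013,0.003,0.066],[-0.008,-0.026,0.006,0.132],[-0.011,-0.039,0.008,0.198],[-0.013,-0.053,0.009,0.264],[-0.015,-0.067,0.01,0.33],[-0.015,-0.067,0.01,0.33]]

```text
clock: 19.23
ee_pos: [0.5512, 0.0072, 0.1894]
ee_rot: [0.712, 0.035, 0.701, -0.026]
wrist_force: [3.6, 20.0, 20.5]
finger_gap: 0.0217
```

Run:
```python
from h import *
kt()
im=ctrl.read_camera("wrist"); cv2.imwrite("pics/w22.png",im[:,:,::-1]);press(.01)
```

```text
t 19.23 th 1.168 r 0.0749 h -0.0027 F bed [11.8 20.3 16.9] tang -14.0 gap 0.0217 phi 0.2
press [-0.029, 0.0, -0.016]
```

View pics/w22.png

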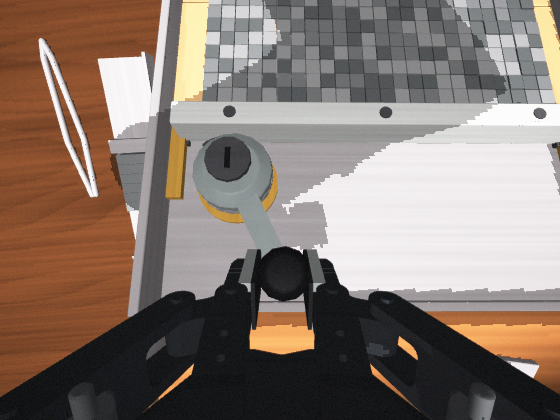

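Run:
```python
from h import *
bar_at([(229.5,111),(386,112.5),(540,113.5)])
ci=ctrl.camera_info("wrist")
a=cv2.imread("pics/w22.png")[70:160,150:560]; cv2.imwrite("pics/w22z.png",cv2.resize(a,None,fx=1.95,fy=1.95*2,interpolation=cv2.INTER_CUBIC))
```

```text
bar hole [ 0.1339 -0.1009  0.03  ]
bar hole [0.1341 0.001  0.03  ]
bar hole [0.134  0.1029 0.03  ]
```

View pics/w22z.png

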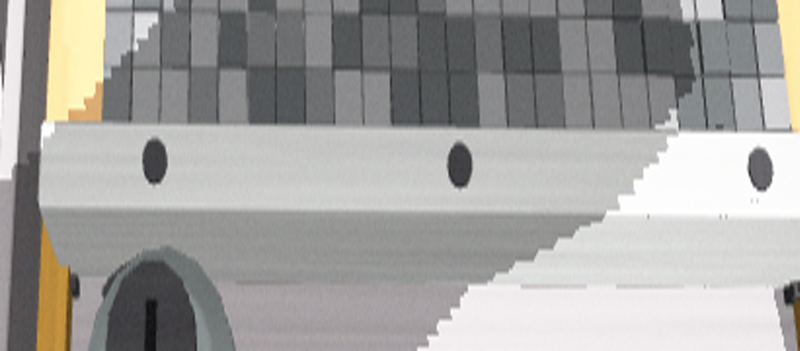

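Call:
carry_out:
  series:
    - [[0,-0.01,0.002,0],[-0.001,-0.02,0.003,0],[-0.001,-0.02,0.003,0],[-0.001,-0.02,0.003,0]]

```text
clock: 19.62
ee_pos: [0.5527, 0.0007, 0.1911]
ee_rot: [0.713, 0.033, 0.7, -0.025]
wrist_force: [7.4, 14.1, 21.8]
finger_gap: 0.0217
```

Run:
```python
from h import *
kt()
im=ctrl.read_camera("wrist"); cv2.imwrite("pics/w23.png",im[:,:,::-1])
a=im[60:200,150:,::-1]; cv2.imwrite("pics/w23z.png",cv2.resize(a,None,fx=1.95,fy=1.95*2,interpolation=cv2.INTER_CUBIC))
```

```text
t 19.62 th 1.259 r 0.075 h -0.0022 F bed [16.2 14.8 15.8] tang -9.1 gap 0.0217 phi 0.4
```

View pics/w23.png

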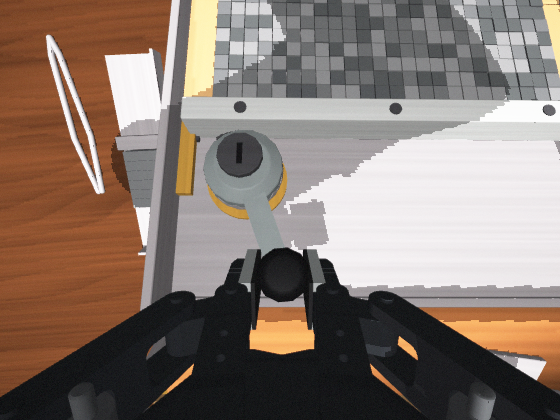

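Run:
```python
from h import *
bar_at([(239.5,107),(395.5,108.5),(548.5,110)])
arcphi(1.2,.67,30,7,.0,0.00,.072)
```

```text
bar hole [ 0.1338 -0.1014  0.03  ]
bar hole [0.1338 0.0007 0.03  ]
bar hole [0.1338 0.1023 0.03  ]
[[[0.004, 0.017, -0.006, np.float64(-0.094)], [0.008, 0.033, -0.013, np.float64(-0.188)], [0.013, 0.048, -0.022, np.float64(-0.282)], [0.018, 0.063, -0.031, np.float64(-0.376)], [0.024, 0.077, -0.041, np.float64(-0.47)], [0.031, 0.089, -0.053, np.float64(-0.564)], [0.037, 0.101, -0.065, np.float64(-0.658)]]]
```

Call:
carry_out:
  series:
    - [[-0.015,0,-0.01,0],[-0.03,0,-0.017,0],[-0.026,0.017,-0.023,-0.09],[-0.022,0.033,-0.03,-0.18],[-0.017,0.048,-0.039,-0.28],[-0.012,0.063,-0.048,-0.37],[-0.006,0.077,-0.058,-0.47],[0.001,0.089,-0.07,-0.56],[0.007,0.101,-0.082,-0.65],[0.007,0.101,-0.082,-0.65]]

```text
clock: 20.5
ee_pos: [0.5318, 0.0338, 0.1893]
ee_rot: [0.7, -0.149, 0.682, 0.153]
wrist_force: [12.1, 19.8, 19.2]
finger_gap: 0.0222
```

Call:
carry_out:
  series:
    - [[0,0,0,0],[0,0,0,0],[0,0,-0.01,0],[0,0,-0.01,0]]
  hand: 45

```text
clock: 20.83
ee_pos: [0.5215, 0.0266, 0.1806]
ee_rot: [0.691, -0.148, 0.692, 0.149]
wrist_force: [0.4, -0.3, -0.7]
finger_gap: 0.0385
```

Run:
```python
from h import *
kt()
im=ctrl.read_camera("wrist"); cv2.imwrite("pics/w24.png",im[:,:,::-1])
ci=ctrl.camera_info("wrist")
v=np.load("v.npy")
for th in np.arange(.4,1.3,.1): print(round(th,1),np.round(proj(ci,st2w(bed2st(np.array([v[3]+.07*np.sin(th),v[4]+.07*np.cos(th),.08])),v[:3])),1))
for th in (.6,.7): shares(grip_w(th,.002),np.pi/2-.0902+np.radians(30))
```

```text
t 20.83 th 0.683 r 0.0596 h 0.0052 F bed [-0.  -0.3 -0.8] tang 0.2 gap 0.0385 phi 29.4
0.4 [331.5 283.3]
0.5 [320.2 293.6]
0.6 [307.6 302.8]
0.7 [293.8 310.9]
0.8 [278.9 317.8]
0.9 [263.  323.1]
1.0 [246.2 326.9]
1.1 [228.7 329. ]
1.2 [210.8 329.2]
clock 20.88 pos [0.5217 0.0264 0.1807] F [ 0.3 -1.1  0.6] share [0.006 0.029 0.028] turn -0.013
clock 20.88 pos [0.5217 0.0264 0.1807] F [ 0.3 -1.1  0.6] share [-0.003  0.009  0.035] turn -0.013
```

View pics/w24.png

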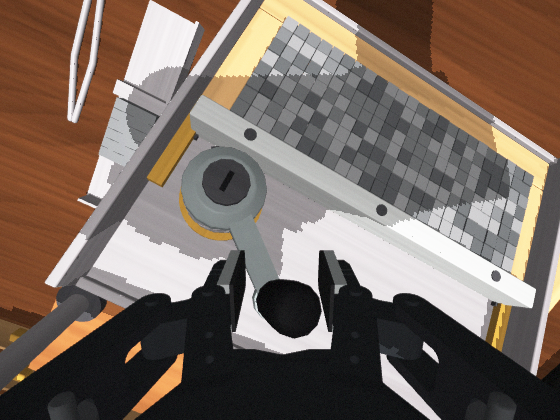

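Call:
carry_out:
  series:
    - [[0.002,0.008,0.03,0],[0.002,0.008,0.03,0]]

```text
clock: 21.05
ee_pos: [0.53, 0.0327, 0.1802]
ee_rot: [0.691, -0.149, 0.692, 0.149]
wrist_force: [-0.6, -0.8, -0.7]
finger_gap: 0.038
```

Call:
carry_out:
  series:
    - [[0,0,0,0],[0,0,0,0],[0,0,0,0],[0,0,0,0]]
  hand: 0

```text
clock: 21.38
ee_pos: [0.5299, 0.0317, 0.1819]
ee_rot: [0.692, -0.149, 0.691, 0.148]
wrist_force: [0.2, -1.3, 3.2]
finger_gap: 0.0265
```

Call:
carry_out:
  series:
    - [[0.008,-0.002,0.004,0],[0.016,-0.005,0.008,0],[0.025,-0.007,0.012,0],[0.025,-0.007,0.012,0]]

```text
clock: 21.72
ee_pos: [0.5338, 0.0321, 0.1753]
ee_rot: [0.692, -0.149, 0.691, 0.149]
wrist_force: [-5.1, 1.8, 9.5]
finger_gap: 0.0268
```

Run:
```python
from h import *
kt(); arcphi(.71,1.25,0,8,0,0)
im=ctrl.read_camera("wrist"); cv2.imwrite("pics/w25.png",im[:,:,::-1])
```

```text
t 21.72 th 0.706 r 0.0694 h -0.0053 F bed [ 0.2  1.3 10.9] tang -0.7 gap 0.0268 phi 29.4
[[[-0.006, -0.014, 0.004, np.float64(0.082)], [-0.011, -0.029, 0.006, np.float64(0.164)], [-0.016, -0.044, 0.008, np.float64(0.245)], [-0.021, -0.059, 0.008, np.float64(0.327)], [-0.025, -0.074, 0.008, np.float64(0.409)], [-0.029, -0.089, 0.007, np.float64(0.491)], [-0.032, -0.104, 0.005, np.float64(0.572)], [-0.035, -0.12, 0.002, np.float64(0.654)]]]
```

View pics/w25.png

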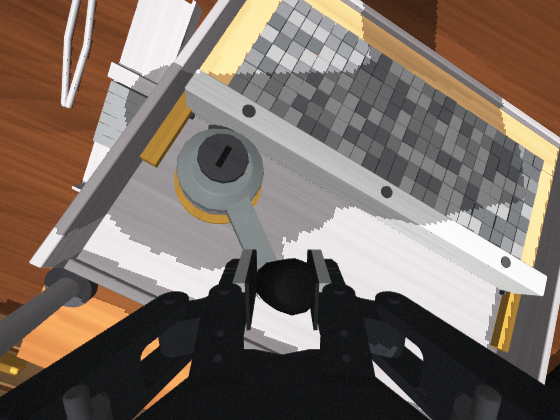

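Good grip, pressed about 7 mm with 11 N. Turn part way and watch for a stall.

Call:
carry_out:
  series:
    - [[-0.005,-0.014,0.004,0.082],[-0.01,-0.029,0.006,0.164],[-0.015,-0.044,0.008,0.245],[-0.015,-0.044,0.008,0.245]]

```text
clock: 22.1
ee_pos: [0.5447, 0.0187, 0.1838]
ee_rot: [0.706, -0.082, 0.699, 0.079]
wrist_force: [2.2, -5.4, 17.8]
finger_gap: 0.0232
```

Run:
```python
from h import *
kt(); arcphi(.9,1.25,0,6,0,0)
im=ctrl.read_camera("wrist"); cv2.imwrite("pics/w26.png",im[:,:,::-1])
```

```text
t 22.1 th 0.975 r 0.0721 h -0.0038 F bed [11.2 -5.2 14.1] tang 10.6 gap 0.0232 phi 18.2
[[[-0.004, -0.013, 0.003, np.float64(0.067)], [-0.008, -0.025, 0.006, np.float64(0.135)], [-0.011, -0.038, 0.008, np.float64(0.202)], [-0.014, -0.052, 0.009, np.float64(0.27)], [-0.017, -0.065, 0.01, np.float64(0.337)], [-0.019, -0.078, 0.01, np.float64(0.405)]]]
```

View pics/w26.png

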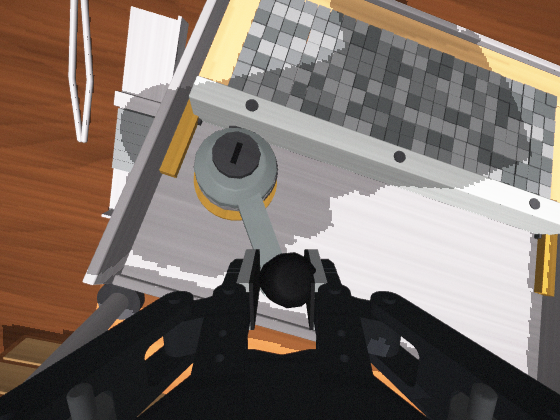

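Call:
carry_out:
  series:
    - [[-0.004,-0.013,0.003,0.067],[-0.008,-0.025,0.005,0.135],[-0.011,-0.038,0.006,0.202],[-0.014,-0.052,0.007,0.27],[-0.014,-0.052,0.007,0.27]]

```text
clock: 22.57
ee_pos: [0.5498, 0.0059, 0.1867]
ee_rot: [0.711, -0.005, 0.704, 0.006]
wrist_force: [3.9, 2.3, 13.6]
finger_gap: 0.0224
```

Run:
```python
from h import *
kt(); 
im=ctrl.read_camera("wrist"); cv2.imwrite("pics/w27.png",im[:,:,::-1])
```

```text
t 22.57 th 1.171 r 0.0722 h -0.0044 F bed [10.   2.7 10. ] tang 1.4 gap 0.0224 phi 6.1
```

View pics/w27.png

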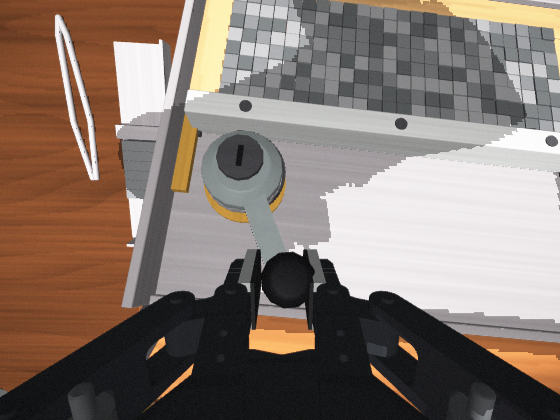

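Run:
```python
from h import *
bar_at([(245,106),(401,124),(551.5,141)])
arcphi(1.12,1.3,0,4,0,-.001)
```

```text
bar hole [ 0.1319 -0.1013  0.03  ]
bar hole [0.1318 0.0007 0.03  ]
bar hole [0.1315 0.1027 0.03  ]
[[[-0.001, -0.01, 0.003, np.float64(0.034)], [-0.003, -0.02, 0.006, np.float64(0.069)], [-0.004, -0.03, 0.008, np.float64(0.103)], [-0.004, -0.041, 0.01, np.float64(0.138)]]]
```

Call:
carry_out:
  series:
    - [[-0.001,-0.01,0.002,0.034],[-0.003,-0.02,0.004,0.069],[-0.003,-0.03,0.005,0.103],[-0.003,-0.03,0.005,0.103]]

```text
clock: 22.95
ee_pos: [0.5517, 0.0015, 0.1866]
ee_rot: [0.71, 0.025, 0.703, -0.018]
wrist_force: [3.2, 13.5, 14.5]
finger_gap: 0.0222
```

Run:
```python
from h import *
kt(); 
im=ctrl.read_camera("wrist"); cv2.imwrite("pics/w28.png",im[:,:,::-1])
```

```text
t 22.95 th 1.236 r 0.0725 h -0.0056 F bed [ 9.  13.7 11.5] tang -10.0 gap 0.0222 phi 1.7
```

View pics/w28.png

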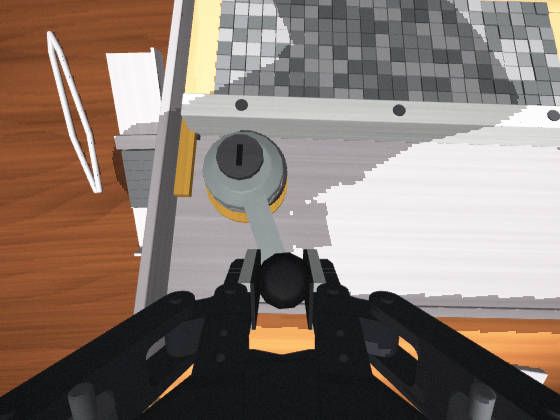

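Call:
carry_out:
  series:
    - [[0,-0.01,0.002,0],[-0.001,-0.02,0.003,0],[-0.001,-0.02,0.003,0],[-0.001,-0.02,0.003,0]]

```text
clock: 23.33
ee_pos: [0.5531, -0.0027, 0.1876]
ee_rot: [0.711, 0.025, 0.702, -0.016]
wrist_force: [4.8, 19.9, 16.4]
finger_gap: 0.0225
```

Run:
```python
from h import *
bar_at([(241,104.5),(399,110),(553.5,116)],None) 
kt()
im=ctrl.read_camera("wrist"); cv2.imwrite("pics/w29.png",im[:,:,::-1])
```

```text
bar hole [ 0.1332 -0.1053  0.03  ]
bar hole [ 0.1332 -0.0032  0.03  ]
bar hole [0.1336 0.099  0.03  ]
t 23.33 th 1.298 r 0.0731 h -0.0057 F bed [10.8 20.2 12.7] tang -16.6 gap 0.0225 phi 1.8
```

View pics/w29.png

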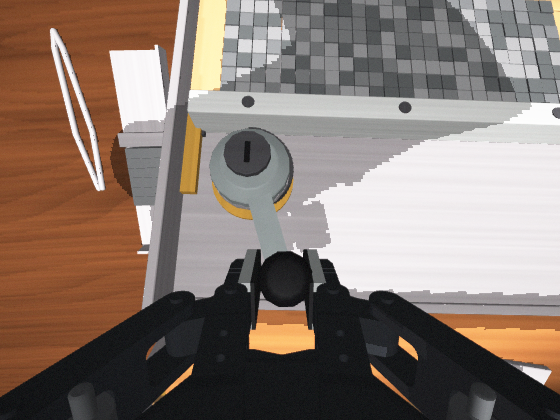

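Run:
```python
from h import *
bar_at([(248,101.5),(404.5,107),(557,112.5)])
ci=ctrl.camera_info("wrist"); v=np.load("v.npy")
for z in (.074,): 
  b=bedpt(ci,(285.5,278),z); print("knob top bed",b, "th",np.arctan2(b[0]-v[3],b[1]-v[4]),"r",np.hypot(b[0]-v[3],b[1]-v[4]))
h=bedpt(ci,(248,152),.042); print("hub",h)
```

```text
bar hole [ 0.1309 -0.1009  0.03  ]
bar hole [0.1308 0.0006 0.03  ]
bar hole [0.1309 0.1018 0.03  ]
knob top bed [ 0.24119983 -0.07653579  0.074     ] th 1.2590209286633822 r 0.06997320519202499
hub [ 0.17114434 -0.09802491  0.042     ]
```

Run:
```python
from h import *
arcphi(1.25,.73,30,7,.0,0.00,.07)
```

```text
[[[0.003, 0.016, -0.005, np.float64(-0.089)], [0.007, 0.032, -0.011, np.float64(-0.179)], [0.011, 0.048, -0.017, np.float64(-0.268)], [0.016, 0.062, -0.025, np.float64(-0.358)], [0.021, 0.076, -0.034, np.float64(-0.447)], [0.027, 0.089, -0.044, np.float64(-0.537)], [0.034, 0.102, -0.054, np.float64(-0.626)]]]
```

Call:
carry_out:
  series:
    - [[0,0,0,0],[0,0,0,0],[0,0,0,0]]
  hand: 45

```text
clock: 23.63
ee_pos: [0.5486, -0.0085, 0.1823]
ee_rot: [0.706, 0.022, 0.708, -0.021]
wrist_force: [0.4, -0.6, 0.0]
finger_gap: 0.0382
```

Run:
```python
from h import *
kt()
ci=ctrl.camera_info("wrist");im=ctrl.read_camera("wrist"); cv2.imwrite("pics/w30.png",im[:,:,::-1])
for th in (1.2,1.25): shares(grip_w(th,.002),np.pi/2-.0902)
```

```text
t 23.63 th 1.361 r 0.066 h -0.0084 F bed [ 0.4 -0.5 -0.2] tang 0.6 gap 0.0382 phi 1.7
clock 23.68 pos [ 0.5485 -0.0088  0.1822] F [-0.7  0.1 -0.8] share [-0.032  0.04  -0.014] turn 0.036
clock 23.68 pos [ 0.5485 -0.0088  0.1822] F [-0.7  0.1 -0.8] share [-0.033  0.029 -0.011] turn 0.036
```

View pics/w30.png

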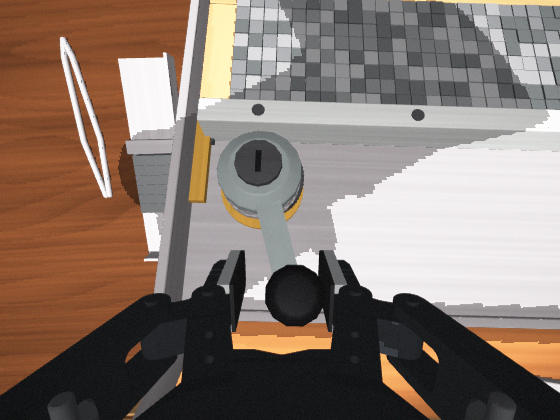

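Run:
```python
from h import *
ci=ctrl.camera_info("wrist"); bar_at([(258,109),(418,115)]); v=np.load("v.npy")
b=bedpt(ci,(294,295),.08); print("knob", b,"th",np.arctan2(b[0]-v[3],b[1]-v[4]))
print("page edge", bedpt(ci,(330,103),.024))
s,p,R=pose()
for th,phi in ((1.1,8),(.9,20),(.72,30)):
    g=grip_w(th-.03,.003); print(np.round(R.T@(g-p)/.3,3), "turn",round(-(phi-1.7)/45,2))
```

```text
bar hole [ 0.1305 -0.1013  0.03  ]
bar hole [0.1312 0.0007 0.03  ]
knob [ 0.241984   -0.07948522  0.08      ] th 1.3026483619624185
page edge [ 0.12044894 -0.05430394  0.024     ]
[-0.028  0.068 -0.026] turn -0.14
[-0.015  0.107 -0.048] turn -0.41
[ 0.     0.137 -0.073] turn -0.63
```

Call:
carry_out:
  series:
    - [[-0.033,0.03,-0.012,0],[-0.033,0.03,-0.012,0],[-0.03,0.068,-0.026,-0.14],[-0.022,0.09,-0.038,-0.28],[-0.015,0.107,-0.048,-0.41],[-0.007,0.125,-0.06,-0.53],[0,0.14,-0.073,-0.63],[0,0.14,-0.073,-0.63],[0,0.14,-0.073,-0.63]]

```text
clock: 24.43
ee_pos: [0.5298, 0.0345, 0.1836]
ee_rot: [0.691, -0.151, 0.691, 0.151]
wrist_force: [-0.5, -0.3, -1.3]
finger_gap: 0.0388
```

Run:
```python
from h import *
kt()
ci=ctrl.camera_info("wrist");im=ctrl.read_camera("wrist"); cv2.imwrite("pics/w31.png",im[:,:,::-1])
for th in (.6,.7,.8): shares(grip_w(th,.002),np.pi/2-.0902+np.radians(30)); print(np.round(proj(ci,st2w(bed2st(np.array([.1746+.07*np.sin(th),-.098+.07*np.cos(th),.08])),np.load("v.npy")[:3])),1))
```

```text
t 24.43 th 0.694 r 0.0714 h 0.0041 F bed [-1.1 -0.3 -0.9] tang -0.7 gap 0.0388 phi 29.9
clock 24.48 pos [0.5299 0.0344 0.1837] F [-0.7  0.2  0.2] share [ 0.016  0.016 -0.008] turn -0.003
[298.3 277.4]
clock 24.48 pos [0.5299 0.0344 0.1837] F [-0.7  0.2  0.2] share [ 0.007 -0.004 -0.001] turn -0.003
[284.3 285. ]
clock 24.48 pos [0.5299 0.0344 0.1837] F [-0.7  0.2  0.2] share [-0.001 -0.025  0.004] turn -0.003
[269.2 291.3]
```

View pics/w31.png

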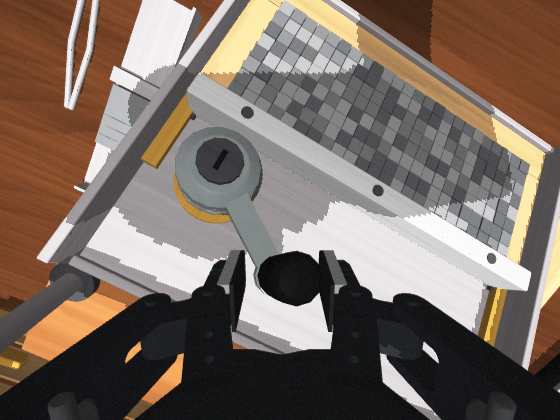

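Call:
carry_out:
  series:
    - [[0.006,0.004,-0.002,0],[0.006,0.004,-0.002,0],[0.006,0.004,-0.002,0],[0.006,0.004,-0.002,0],[0.006,0.004,-0.002,0],[0.006,0.004,-0.002,0]]
  hand: 0

```text
clock: 24.98
ee_pos: [0.5298, 0.0347, 0.183]
ee_rot: [0.692, -0.152, 0.69, 0.151]
wrist_force: [3.0, -0.5, 6.2]
finger_gap: 0.026
```

Call:
carry_out:
  series:
    - [[0.008,-0.002,0.004,0],[0.016,-0.005,0.008,0],[0.025,-0.007,0.012,0],[0.025,-0.007,0.012,0]]

```text
clock: 25.32
ee_pos: [0.5336, 0.0347, 0.1774]
ee_rot: [0.692, -0.152, 0.689, 0.151]
wrist_force: [-4.3, 2.2, 17.6]
finger_gap: 0.0259
```

Run:
```python
from h import *
kt(); arcphi(.69,1.23,0,8,0,0)
```

```text
t 25.32 th 0.69 r 0.0718 h -0.0031 F bed [ 4.9  1.8 17.5] tang 2.6 gap 0.0259 phi 29.9
[[[-0.006, -0.014, 0.004, np.float64(0.083)], [-0.011, -0.029, 0.006, np.float64(0.166)], [-0.016, -0.043, 0.008, np.float64(0.25)], [-0.021, -0.058, 0.009, np.float64(0.333)], [-0.025, -0.074, 0.009, np.float64(0.416)], [-0.029, -0.089, 0.008, np.float64(0.499)], [-0.033, -0.104, 0.006, np.float64(0.582)], [-0.035, -0.119, 0.003, np.float64(0.665)]]]
```

Call:
carry_out:
  series:
    - [[-0.006,-0.014,0.004,0.083],[-0.011,-0.029,0.006,0.166],[-0.016,-0.043,0.008,0.25],[-0.016,-0.043,0.008,0.25]]

```text
clock: 25.65
ee_pos: [0.5407, 0.0254, 0.1835]
ee_rot: [0.704, -0.081, 0.701, 0.083]
wrist_force: [13.8, 15.9, 13.7]
finger_gap: 0.0231
```

Run:
```python
from h import *
kt()
ci=ctrl.camera_info("wrist");im=ctrl.read_camera("wrist"); cv2.imwrite("pics/w32.png",im[:,:,::-1])
arcphi(.86,1.23,0,6,0,0)
```

```text
t 25.65 th 0.872 r 0.0727 h -0.0019 F bed [17.6 17.1  5.7] tang -1.8 gap 0.0231 phi 18.5
[[[-0.005, -0.013, 0.004, np.float64(0.069)], [-0.009, -0.027, 0.007, np.float64(0.138)], [-0.013, -0.04, 0.009, np.float64(0.208)], [-0.016, -0.054, 0.011, np.float64(0.277)], [-0.019, -0.068, 0.012, np.float64(0.346)], [-0.022, -0.082, 0.012, np.float64(0.415)]]]
```

View pics/w32.png

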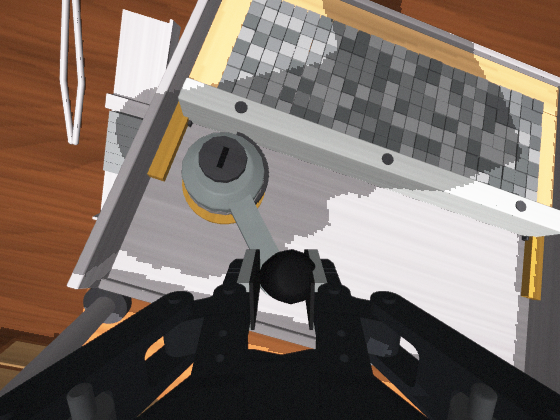

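Call:
carry_out:
  series:
    - [[0.003,-0.013,0.005,0.069],[0,-0.027,0.008,0.138],[-0.004,-0.04,0.01,0.208],[-0.004,-0.04,0.01,0.208]]

```text
clock: 26.03
ee_pos: [0.5468, 0.0211, 0.1847]
ee_rot: [0.709, -0.022, 0.704, 0.032]
wrist_force: [-12.3, 33.0, 26.9]
finger_gap: 0.0219
```

Run:
```python
from h import *
kt()
ci=ctrl.camera_info("wrist");im=ctrl.read_camera("wrist"); cv2.imwrite("pics/w33.png",im[:,:,::-1])
```

```text
t 26.03 th 0.966 r 0.0751 h -0.0041 F bed [ 0.3 31.8 30.9] tang -26.0 gap 0.0219 phi 9.5
```

View pics/w33.png

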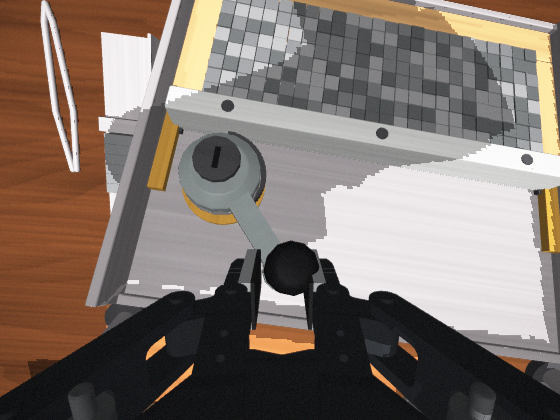

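Run:
```python
from h import *
bar_at([(227,105.5),(382,133),(527,159)]); press(.01)
```

```text
bar hole [ 0.1308 -0.1018  0.03  ]
bar hole [0.1305 0.0004 0.03  ]
bar hole [0.1304 0.1025 0.03  ]
press [-0.029, 0.003, -0.016]
```

Call:
carry_out:
  series:
    - [[-0.01,0,-0.005,0],[-0.02,0,-0.01,0],[-0.029,0,-0.016,0],[-0.029,0,-0.016,0]]

```text
clock: 26.42
ee_pos: [0.5439, 0.0164, 0.1925]
ee_rot: [0.71, -0.025, 0.703, 0.029]
wrist_force: [5.7, 11.7, 13.0]
finger_gap: 0.0218
```

Call:
carry_out:
  series:
    - [[0,0,0,0],[0,0,0,0],[0,0,0,0],[0,0,0,0]]
  hand: 60

```text
clock: 26.75
ee_pos: [0.5407, 0.0127, 0.1875]
ee_rot: [0.706, -0.026, 0.708, 0.026]
wrist_force: [-0.2, 0.1, 0.3]
finger_gap: 0.0514
```

Run:
```python
from h import *
kt()
ci=ctrl.camera_info("wrist");im=ctrl.read_camera("wrist"); cv2.imwrite("pics/w34.png",im[:,:,::-1])
```

```text
t 26.75 th 1.045 r 0.0679 h 0.001 F bed [-0.1  0.1  0.4] tang -0.1 gap 0.0514 phi 9.4
```

View pics/w34.png

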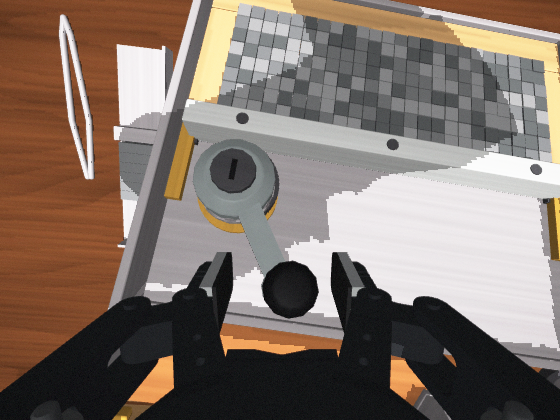

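Call:
carry_out:
  series:
    - [[-0.1,0,0,0],[-0.2,0,0,0],[-0.3,0,-0.05,0],[-0.4,0,-0.2,0],[-0.5,0,-0.35,0],[-0.5,0,-0.35,0],[-0.5,0,-0.35,0],[-0.5,0,-0.35,0]]

```text
clock: 27.47
ee_pos: [0.4363, 0.0051, 0.3403]
ee_rot: [0.708, -0.026, 0.706, 0.027]
wrist_force: [0.1, 0.6, -0.8]
finger_gap: 0.0511
```

Run:
```python
from h import *
kt()
ci=ctrl.camera_info("wrist");im=ctrl.read_camera("wrist"); cv2.imwrite("pics/w35.png",im[:,:,::-1])
a=im[100:320,130:460,::-1]; cv2.imwrite("pics/w35z.png",cv2.resize(a,None,fx=2.4,fy=2.4,interpolation=cv2.INTER_CUBIC))
im=ctrl.read_camera("top"); cv2.imwrite("pics/t35.png",im[:,:,::-1])
```

```text
t 27.47 th 1.211 r 0.0487 h 0.185 F bed [-0.3  0.6 -0.7] tang -0.7 gap 0.0511 phi 9.4
```

View pics/w35z.png

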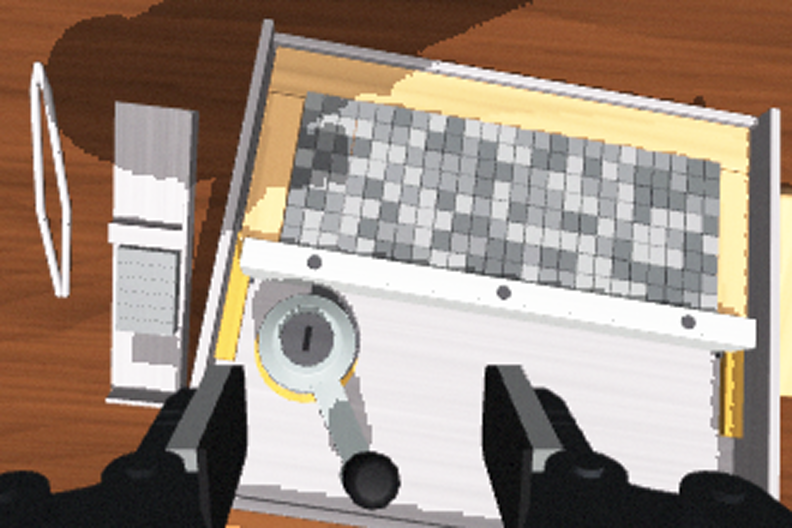

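View pics/t35.png

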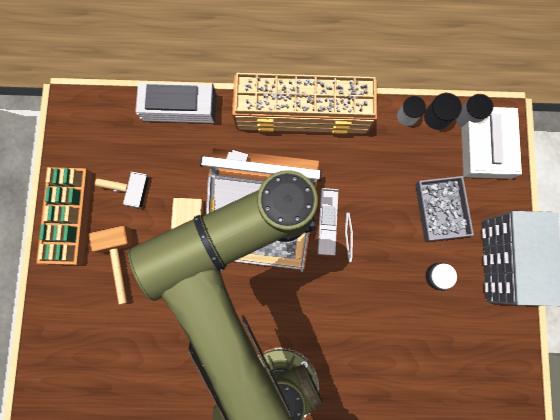

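Run:
```python
from h import *
bar_at([(130+u/2.4-.3,100+v/2.4-.3) for u,v in ((314,261),(503,292),(688,321))])
print(ctrl.finish_job(), ctrl.read_state()["clock"])
```

```text
bar hole [ 0.1304 -0.101   0.03  ]
bar hole [ 0.1308 -0.0009  0.03  ]
bar hole [0.1305 0.0995 0.03  ]
the job is handed in; nothing more can be done
the job is handed in; nothing more can be done
```

The bar is tightened fully home against the type by my checks, the lever is released and the arm is clear. I handed the job in at about 27.5 s of robot time, and no verdict is reported.

**What I did:** I tightened in several strokes. Each time I gripped the knob, pushed the lever down with about 10–17 N, turned it clockwise, then let it rise and swung it back. The interface cannot tilt the tool, so the gripper stayed upright. I turned it along with the lever and kept the lever below about 1.3 rad to stay clear of the lamp. The first grip slipped off the knob and the second slid to the edge of the pads; I regripped after both.

**Last checks:**
- **Stall:** on the last stroke the lever stopped hard with the teeth engaged, at about 26 N at the knob against the roughly 2.5 N it normally needs.
- **Bar position:** it did not move during that stroke and stayed put after I let go. From above there is no visible gap to the type.
- **Travel:** the camera gave about 13 mm, slightly more than the 12 mm the bar can move. My position fit is only good to 1–2 mm, so I relied on the stall and the picture.
- **Release:** I opened the gripper and moved it away with no contact force left. I did not measure the lever's height separately.
- **Other things:** the top view shows everything it could see where it was at the start. The arm hid part of the stand in that picture.

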